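# Put two bronze finds away in the pull-out tray of the finds cabinet

### The job

Put the two finds away in the cabinet. Pull its tray out as far as it goes, lay the bronze axe head flat in the left compartment (the one without a pin) and the aluminium mount plate flat in the right compartment with its hole dropped over the pin, both lengthwise and set down rather than dropped, and then push the tray fully home. Leave everything else on the bench where it is.

Things in the scene. Friction and masses are not known exactly. Their poses are not given: they have to be found in the camera images.
- tray (a joint): how far the shallow plywood tray is pulled out of the cabinet (m): 0 fully home, 0.15 at its end stop; it slides along its own -x (towards the robot), about 2 N of friction, and stays where it is left. It starts partly out.
- tray_pull (a point): centre of the tray's pull: a flat upright steel fin, 14 mm thick (y), sticking out 45 mm along -x from the tray's front, 42 mm high (23 to 65 mm above the bench). Axes: x into the cabinet, y to the left seen from the robot, z up; tray_front, left_floor and pin share them and move with the tray.
- tray_front (a point): middle of the outer face of the tray's front wall, at its top edge, 52 mm above the bench and 22.5 mm towards +x of tray_pull. Tray: 236 mm wide, 182 mm long, floor 30 mm above the bench; its four walls and the divider down the middle (8 mm thick) all stand only 22 mm above the floor; front wall 12 mm thick.
- left_floor (a point): centre of the floor of the left compartment (at +y of the divider), at floor level. The compartment is 160 mm long (x) and 104 mm wide (y) inside, and this point 92 mm behind the outer face of the tray's front. With the tray fully out its rear 22 mm stay inside the cabinet.
- pin (a point): foot, at floor level, of a fixed upright steel pin in the right compartment (at -y, also 160 x 104 mm): 12 mm thick, 13 mm high with a cone-shaped tip, on the compartment's centre line, 22 mm behind the inside of the tray's front wall.
- shelf_edge (a point): middle of the lower front edge of the dark shelf (bright metal lip along its front edge) fixed to the cabinet, 200 mm above the bench; axes as the tray's. Shelf 300 mm wide, 12 mm thick, with small bottles up to 270 mm above the bench. It overhangs the cabinet's face by 75 mm, so over the tray the hand must lean back towards the robot to come in under it.
- cabinet_face (a point): middle of the cabinet's front face at the upper edge of the tray's opening, 100 mm above the bench; axes as the tray's, 75 mm towards +x of shelf_edge. Cabinet 270 mm wide, 116 mm tall below the shelf; opening 246 mm wide. The tray's outer front is level with this face when home, 150 mm before it when fully out.
- axe_mid (a point): centre, half-way up, of the bronze axe head lying flat: 110 mm long along its x, 30 mm high; a block 34 mm wide (y) and 30 mm high from 55 mm behind to 20 mm before this point, then thinner and flaring to a blade 56 mm wide at +x. Mass about 0.35 kg. Origin of its height is 15 mm above its underside.
- mount_rib (a point): centre of the upright rib on the aluminium mount plate: rib 60 mm long (x), 14 mm thick (y), reaching from 8 to 50 mm above the plate's underside; this point is 29 mm above the underside. The plate is 110 mm long (x), 70 mm wide, 8 mm thick; its middle lies 12 mm towards -x from here. Small flat bronze finds are fixed on it. Mass about 0.22 kg.
- mount_hole (a point): centre of the round hole in the mount plate, at the underside: 24 mm across, through the plate, 52 mm towards -x from the rib's centre (15 mm from the plate's -x end)
- axe: the axe head itself; origin at its underside, 15 mm below axe_mid
- mount: the mount plate itself; origin at its underside, under the middle of the plate
- water: bystander, leave alone: standing clear plastic water bottle, 60 mm across, 190 mm tall; origin at its underside
- whetstone: bystander, leave alone: grey stone block 120 x 40 x 25 mm; origin at its underside
- magnifier: bystander, leave alone: hand lens with a steel rim and wooden handle lying flat, ring 90 mm across and handle, 180 mm long, 12 mm high; origin at its underside
- sherd: bystander, leave alone: flat buff potsherd about 75 x 65 x 12 mm; origin at its underside
- bowl: bystander, leave alone: terracotta bowl 110 mm across, 50 mm high; origin at its underside
- brush: bystander, leave alone: cleaning brush 140 mm long, lying; origin at its underside
- jar: bystander, leave alone: glass jar 70 mm across, 80 mm tall; origin at its underside
Things that resemble listed ones, but are neither listed nor needed, are in the scene too. What is shaped like the axe but turquoise is not meant.

How it is judged:
By the outcome, as a careful person would: the job done as asked, in the order asked, and still so for the second after the job is handed in, with the robot touching nothing.
It also fails if it takes over 72 s, if anything falls off the work surface, if the arm or the gripper's body presses on something with over 40 N, if the wrist force passes 120 N, or if a joint passes its speed limit or range.

### The arm

A 6-joint arm with a two-finger parallel gripper is mounted at the origin on the work surface. World frame = base frame: x ahead of the robot, y to its left, z up, the work surface at z = 0. Lengths are in m, angles in rad, forces in N, time in s.
With the tool pointing down it reaches from about 0.25 to 0.725 m from the base axis. Payload 9.7 kg.
Tool frame: the origin (TCP) lies at the very end of the fingers, on their centre line; the grasp point (between the pads) lies 19 mm behind it; y points along the fingers, x is the direction in which the jaws open and shut, and the axes are right-handed (so a half turn about y gives the same grasp; the last joint's range is limited). The gripper opens to 85 mm and grips with 20 to 120 N. Pads are 22 mm wide; open, the fingers measure 114 mm over their backs; the gripper's body (76 mm by 85 mm) begins 54 mm behind the grasp point. The pads swing forward as they close: fully open they stand 13 mm farther back than shut.
Start: joints at [-1.326, 0.087, 0.176, 1.66, 0, 1.571], TCP at [0.133, -0.534, 0.231] pointing down, gripper open.
Joint ranges: [-3.13, 3.13], [-0.85, 1.81], [-1.15, 1.24], [-2.2, 2.28], [-1.44, 1.52], [-3.14, 3.14]. Speed limits (rad/s): [2.22, 2.22, 2.57, 3.14, 3.14, 3.14].

### API

Orientations are given as a unit quaternion [x, y, z, w].
In Python, from workcell import sensors, vision, ctrl gives the robot as it stands.
- The arm moves only by the shell command python3 -m inch 'ROWS' [OPENING] [FORCE]. ROWS is JSON, a list of rows, each a list of 6 numbers: the shift along the tool's x, y, z each as a share of 1 m, from -1 to 1, then the turn, a rotation vector about the tool's x, y, z each as a share of pi/2 rad, from -1 to 1. A call has 1 to 8 rows; each row shifts and turns the commanded pose from where the row before left it, along the tool's axes as they then stand; what a row does not reach is not made up. A row lasts 1/10 s, in which the tool goes at most 50 mm and 8.59 degrees, less where a joint would pass 70% of its speed; a pose out of reach is approached as far as the arm can. A call with a number of a shift or a turn outside -1 to 1 is refused whole. A call with a gripper value outside its range is refused whole. OPENING is the gripper command: -1 is shut, 1 is fully open, values between are in proportion, set as the call begins (- or left out, the last holds). The fingers move at their own pace and stop on an object; FORCE is the grip in N (left out, the last holds). Time passes only in rows, so rows that do not move let the fingers close. It gives the time, the measured TCP pose, the force and the opening at its end, in the units of the state.
- sensors.sense(): the state, without advancing time (a new reading comes with each control period).
- vision.grab_frame(name): name is "scene" or "top" or "wrist"; returns a dict with "pixels" (420x560x3 uint8, blue, green, red), "K" (3x3 intrinsics, pixels), "distortion" ([k1, k2, p1, p2, k3] as OpenCV has them; the pictures are not rectified), "origin" and "attitude" of the camera in the world. Camera axes: x right, y down, z forward; pixel columns grow to the right and rows downward; lengths in m; the calibration is good to about 2 mm. A picture is of the moment at which its call begins. There is no depth.
- ctrl.finish_job(): hands the job in, once; it reports no verdict.
The state is a dict: "t": time; "joint_pos": joint angles; "qvel": joint speeds; "tau": joint torques, N m; "eef_pos": TCP position; "eef_rot": TCP orientation; "ft_force": force on the tool from outside, world axes, zero at the start; "moment": the same for the moment, N m; "width": opening from 0.0 (shut) to 1.0 (fully open).
Only numpy, scipy, OpenCV 4.12 (cv2) and the standard library are available. Lean on these libraries where they do the work, as an engineer would, in place of code of your own. Each camera call takes 0.05 s, during which the arm holds its last target.

## Working session

There is one attempt and no reset: what is moved stays moved. The work goes in short steps, Python scripts to look and compute and a shell command to move; the robot and the scene stay as the last step left them, time stands still between calls to the robot, and variables do not carry over. Pictures are saved under pics/ and viewed, and the job is handed in when it is done.

```bash
ls; mkdir -p pics; python3 - <<'E'
from workcell import sensors, vision
import cv2,numpy as np
s=sensors.sense(); print(s)
for n in ["scene","top","wrist"]:
    f=vision.grab_frame(n); cv2.imwrite(f"pics/{n}0.png",f["pixels"]); print(n,np.round(f["K"],1).tolist(),f["distortion"],f["origin"],f["attitude"])
E
```

```text
pics
{'t': 0.0, 'joint_pos': array([-1.32603477e+00,  8.74871091e-02,  1.75159010e-01,  1.65979849e+00,
       -2.30753567e-05,  1.57083299e+00]), 'qvel': array([-0.0008521 , -0.00037522,  0.00063401, -0.00143086, -0.00064885,
        0.00228927]), 'tau': array([ 7.64872402e-04, -5.20379591e+01,  4.64813840e+01,  1.57606305e-02,
        1.04510193e-05, -3.04191616e-06]), 'eef_pos': array([ 0.13321952, -0.53339733,  0.23058097]), 'eef_rot': array([-0.55700703,  0.43560846, -0.43485706,  0.55757311]), 'ft_force': array([ 0.37644856, -0.7736844 ,  0.49886463]), 'moment': array([ 0.03574044, -0.01000781,  0.00151811]), 'width': 0.9997287325534677}
scene [[425.1, 0.0, 279.9], [0.0, 425.1, 208.9], [0.0, 0.0, 1.0]] [-0.12921303  0.          0.          0.          0.        ] [1.00217156 0.07557764 1.45422448] [ 0.6439545   0.7472783  -0.12472247 -0.10649909]
top [[469.1, 0.0, 286.8], [0.0, 469.1, 207.3], [0.0, 0.0, 1.0]] [0.0550442 0.        0.        0.        0.       ] [3.29437912e-01 1.16004989e-03 1.32572678e+00] [ 0.71236728 -0.69577257  0.06240384 -0.06737319]
wrist [[348.3, 0.0, 279.6], [0.0, 348.3, 210.8], [0.0, 0.0, 1.0]] [-0.01704703  0.          0.          0.          0.        ] [ 0.21127485 -0.51438152  0.37292431] [ 0.77822678 -0.60778544 -0.09788104  0.1240131 ]
```

View pics/scene0.png

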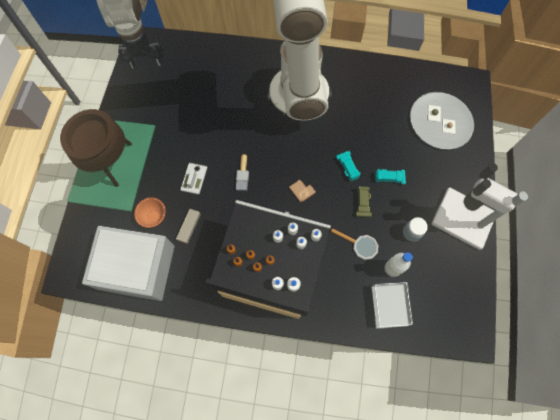

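View pics/top0.png

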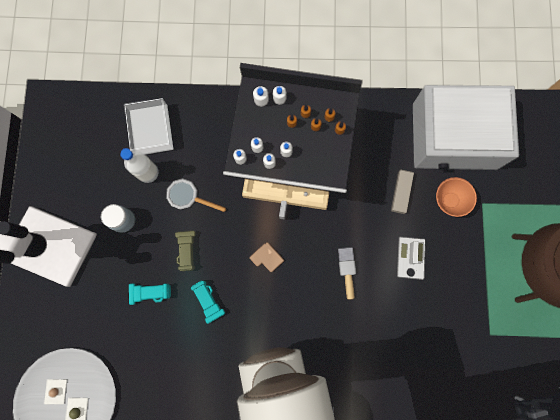

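View pics/wrist0.png

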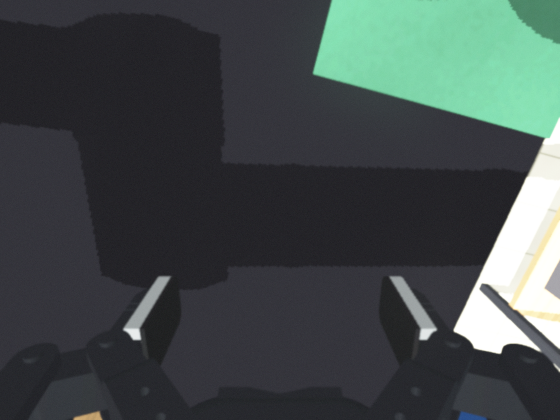

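The top view shows the tray's pull at about (283,210) and the mount plate at (411,257). Three things are axe-shaped: an olive-bronze one at (185,250), and turquoise ones at (150,294) and (208,301). Only the olive-bronze one fits the description. I'll confirm in an enlarged crop.

```bash
cat > h.py <<'E'
import cv2,numpy as np
from scipy.spatial.transform import Rotation as R
from workcell import sensors, vision
def ray(f,uv):
    uv=np.array(uv,float).reshape(-1,1,2)
    n=cv2.undistortPoints(uv,np.array(f["K"]),np.array(f["distortion"])).reshape(-1,2)
    d=np.c_[n,np.ones(len(n))]@R.from_quat(f["attitude"]).as_matrix().T
    return np.array(f["origin"]),d
def onz(f,uv,z):
    o,d=ray(f,uv); return o+d*((z-o[2])/d[:,2])[:,None]
def proj(f,P):
    Rm=R.from_quat(f["attitude"]).as_matrix()
    p,_=cv2.projectPoints(np.array(P,float).reshape(-1,3),cv2.Rodrigues(Rm.T)[0],-Rm.T@np.array(f["origin"]),np.array(f["K"]),np.array(f["distortion"]))
    return p.reshape(-1,2)
def tri(f1,p1,f2,p2):
    o1,d1=ray(f1,p1);o2,d2=ray(f2,p2);d1=d1[0];d2=d2[0]
    A=np.c_[d1,-d2];s=np.linalg.lstsq(A,o2-o1,rcond=None)[0]
    a=o1+s[0]*d1;b=o2+s[1]*d2
    return (a+b)/2,np.linalg.norm(a-b)
E
python3 - <<'E'
from h import *
a=cv2.imread('pics/top0.png')
c1=cv2.resize(a[215:335,110:240],None,fx=3,fy=3,interpolation=cv2.INTER_CUBIC)
c2=cv2.resize(a[215:335,350:480],None,fx=3,fy=3,interpolation=cv2.INTER_CUBIC)
cv2.imwrite('pics/c1.png',np.hstack([c1,c2]))
c=cv2.resize(a[160:230,215:365],None,fx=5,fy=5,interpolation=cv2.INTER_CUBIC);cv2.imwrite('pics/c2.png',c)
s=cv2.imread('pics/scene0.png')
c1=cv2.resize(s[150:220,150:260],None,fx=4,fy=4,interpolation=cv2.INTER_CUBIC)
c2=cv2.resize(s[160:230,330:420],None,fx=4,fy=4,interpolation=cv2.INTER_CUBIC);cv2.imwrite('pics/c3.png',np.hstack([c1,c2]))
E
```

```text
(no output)
```

View pics/c1.png

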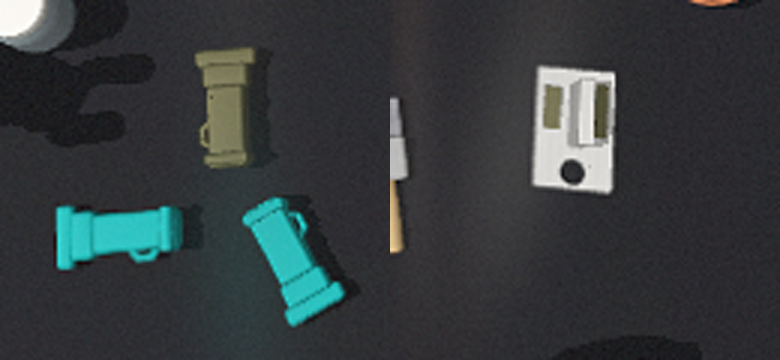

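View pics/c2.png

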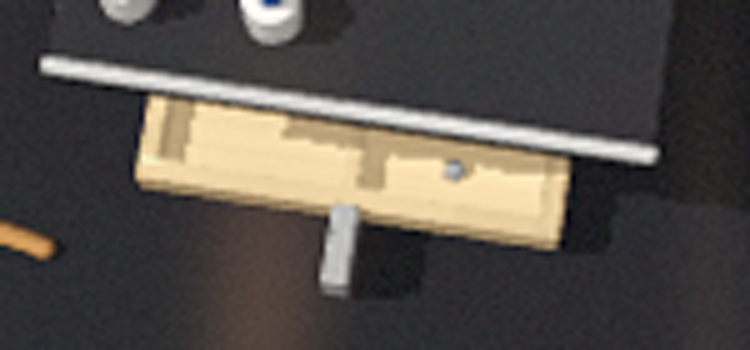

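View pics/c3.png

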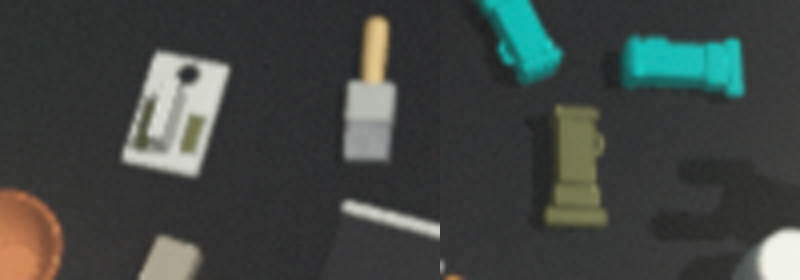

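The crops agree. The bronze axe is at (185,250) with its blade up (+x) and a small loop at its rear left. The mount at (411,257) has its hole towards -x, and the pin shows in the right compartment at about (306,194). Next I'll measure.

```bash
cat > m0.py <<'E'
from h import *
T=vision.grab_frame("top");S=vision.grab_frame("scene")
import pickle;pickle.dump((T,S),open('f0.pkl','wb'))
def big(m,box):
    k=np.zeros_like(m);x0,y0,x1,y1=box;k[y0:y1,x0:x1]=m[y0:y1,x0:x1]
    cs=cv2.findContours(k,cv2.RETR_EXTERNAL,cv2.CHAIN_APPROX_NONE)[0]
    return max(cs,key=cv2.contourArea).reshape(-1,2)
def hsv(f):return cv2.cvtColor(f["pixels"],cv2.COLOR_BGR2HSV)
def mar(f,c,z):
    w=onz(f,c,z)[:,:2].astype(np.float32)*1000
    return cv2.minAreaRect(w)
for n,f,ab,mb in (("T",T,(165,225,205,280),(390,230,435,285)),("S",S,(350,180,380,225),(175,155,215,200))):
    H=hsv(f)
    ol=cv2.inRange(H,(20,50,40),(40,255,200)); c=big(ol,ab)
    for z in (0.0,0.015,.03): print(n,"axe",z,mar(f,c,z))
    wh=cv2.inRange(f["pixels"],(110,110,110),(255,255,255)); 
    m2=cv2.bitwise_or(wh,ol); c=big(m2,mb); print(n,"mount",mar(f,c,.008), len(c))
E
python3 m0.py
python3 - <<'E'
from h import *
T,S=__import__('pickle').load(open('f0.pkl','rb'))
s=sensors.sense();M=R.from_quat(s['eef_rot']).as_matrix();print(M.round(3))
W=vision.grab_frame('wrist');print("cam in tool",M.T@(np.array(W['origin'])-s['eef_pos']), (M.T@R.from_quat(W['attitude']).as_matrix()).round(2))
def z(p):return [215+p[0]/5,160+p[1]/5]
front=[z((135,180)),z((557,240))]
a=onz(T,front,.052);print("front corners",a)
d=a[0]-a[1];print("len",np.linalg.norm(d),"yaw",np.degrees(np.arctan2(-d[0],d[1])),"mid",a.mean(0))
lip=[z((42,65)),z((657,153))];b=onz(T,lip,.2);d=b[0]-b[1];print("lip",b,np.linalg.norm(d),np.degrees(np.arctan2(-d[0],d[1])),b.mean(0))
print("pull end top",onz(T,[z((338,290)),z((345,205))],.065))
print("pin",onz(T,[z((453,168))],.043))
E
```

```text
T axe 0.0 ((445.1973876953125, 297.50079345703125), (110.13872528076172, 56.49849319458008), 3.951648712158203)
T axe 0.015 ((443.88763427734375, 294.1478271484375), (108.89253234863281, 55.85924530029297), 3.951658248901367)
T axe 0.03 ((442.577880859375, 290.7953186035156), (107.64635467529297, 55.22001647949219), 3.951087236404419)
T mount ((439.96795654296875, -335.3170471191406), (73.18732452392578, 112.5899887084961), 86.38732147216797) 128
S axe 0.0 ((434.8739929199219, 295.4927062988281), (117.38052368164062, 55.34833908081055), 7.524109840393066)
S axe 0.015 ((440.7254943847656, 293.2243347167969), (116.169921875, 54.77738571166992), 7.524042129516602)
S axe 0.03 ((446.57708740234375, 290.9559326171875), (114.95907592773438, 54.20652389526367), 7.524050712585449)
S mount ((439.5107727050781, -334.35321044921875), (74.26852416992188, 115.02457427978516), 86.41012573242188) 89
[[ 0.242 -0.     0.97 ]
 [-0.97   0.001  0.242]
 [-0.001 -1.     0.   ]]
cam in tool [ 0.00028376 -0.14226872  0.08030314] [[ 1.   -0.   -0.  ]
 [ 0.   -0.31  0.95]
 [-0.   -0.95 -0.31]]
front corners [[ 0.59507368  0.13813185  0.052     ]
 [ 0.56663496 -0.09612788  0.052     ]]
len 0.23597962627757488 yaw -6.921736643227817 mid [0.58085432 0.02100198 0.052     ]
lip [[ 0.62119851  0.17054458  0.2       ]
 [ 0.58361304 -0.13342305  0.2       ]] 0.3062825250099173 -7.048819506535622 [0.60240578 0.01856077 0.2       ]
pull end top [[0.53377968 0.02372577 0.065     ]
 [0.58103571 0.02110142 0.065     ]]
pin [[ 0.6079015  -0.03838729  0.043     ]]
```

```bash
cat > plan.py <<'E'
# usage: plan.py meas|cmd gx gy gz yaw_deg lean_deg n   (TCP goal in mm)
import sys,json,os
from h import *
src=sys.argv[1];g=np.array(list(map(float,sys.argv[2:5])))/1000;yaw,lean=np.radians(list(map(float,sys.argv[5:7])));n=int(sys.argv[7])
s=sensors.sense()
if src=='meas': p,M=np.array(s['eef_pos']),R.from_quat(s['eef_rot'])
else:
    c=json.load(open('cmd.json'));p,M=np.array(c[0]),R.from_quat(c[1])
print("meas",np.round(s['eef_pos']*1000,1),"cmd err mm",np.round((p-s['eef_pos'])*1000,1),"deg",round(np.degrees((M.inv()*R.from_quat(s['eef_rot'])).magnitude()),2))
ex=np.array([np.cos(yaw),np.sin(yaw),0]);y=np.sin(lean)*ex-np.cos(lean)*np.array([0,0,1]);z=-np.cos(lean)*ex-np.sin(lean)*np.array([0,0,1])
G=R.from_matrix(np.c_[np.cross(y,z),y,z])
out=[];p0,M0=p,M
rv0=(M0.inv()*G).as_rotvec()
for i in range(n):
    k=n-i
    dp=M.inv().apply((g-p)/k); rv=(M.inv()*G).as_rotvec()/k
    a=[round(float(v),4) for v in dp];b=[round(float(v/(np.pi/2)),4) for v in rv]
    a=[round(v,3) if i<n-1 else v for v in a]; b=[round(v,3) if i<n-1 else v for v in b]
    p=p+M.apply(a);M=M*R.from_rotvec(np.array(b)*np.pi/2);out.append(a+b)
print("per-row mm",np.linalg.norm(out[0][:3])*1000,"deg",np.linalg.norm(out[0][3:])*90)
for i in range(0,n,8): print(json.dumps([[0 if v==0 else v for v in r] for r in out[i:i+8]]).replace(' ',''))
json.dump([p.tolist(),M.as_quat().tolist()],open('cmd.json','w'))
E
python3 plan.py meas 400 -60 200 -7 0 20; python3 -m inch --help | head -20
```

```text
meas [ 133.3 -533.5  231. ] cmd err mm [0. 0. 0.] deg 0.0
per-row mm 27.65863337187866 deg 7.92
[[-0.02,0.002,0.019,0,-0.088,0],[-0.017,0.002,0.021,0,-0.088,0],[-0.014,0.002,0.023,0,-0.088,0],[-0.011,0.002,0.025,0,-0.088,0],[-0.007,0.002,0.026,0,-0.088,0],[-0.003,0.001,0.027,0,-0.088,0],[0.001,0.001,0.027,0,-0.088,0],[0.004,0.002,0.027,0,-0.088,0]]
[[0.008,0.001,0.026,0,-0.088,0],[0.011,0.002,0.025,0,-0.089,0],[0.015,0.001,0.023,0,-0.088,0],[0.018,0.002,0.021,0,-0.089,0],[0.02,0.001,0.018,0,-0.089,0],[0.023,0.002,0.015,0,-0.088,0],[0.025,0.001,0.011,0,-0.089,0],[0.026,0.001,0.008,0,-0.088,0]]
[[0.026,0.002,0.005,0,-0.089,0],[0.027,0.001,0.001,0,-0.088,0],[0.027,0.002,-0.003,0,-0.089,0],[0.0261,0.0012,-0.0073,-0.0001,-0.0884,0.0003]]invalid input: not JSON, or not a number
```

```bash
python3 -m inch '[[-0.02,0.002,0.019,0,-0.088,0],[-0.017,0.002,0.021,0,-0.088,0],[-0.014,0.002,0.023,0,-0.088,0],[-0.011,0.002,0.025,0,-0.088,0],[-0.007,0.002,0.026,0,-0.088,0],[-0.003,0.001,0.027,0,-0.088,0],[0.001,0.001,0.027,0,-0.088,0],[0.004,0.002,0.027,0,-0.088,0]]'; python3 -m inch '[[0.008,0.001,0.026,0,-0.088,0],[0.011,0.002,0.025,0,-0.089,0],[0.015,0.001,0.023,0,-0.088,0],[0.018,0.002,0.021,0,-0.089,0],[0.02,0.001,0.018,0,-0.089,0],[0.023,0.002,0.015,0,-0.088,0],[0.025,0.001,0.011,0,-0.089,0],[0.026,0.001,0.008,0,-0.088,0]]'; python3 -m inch '[[0.026,0.002,0.005,0,-0.089,0],[0.027,0.001,0.001,0,-0.088,0],[0.027,0.002,-0.003,0,-0.089,0],[0.0261,0.0012,-0.0073,-0.0001,-0.0884,0.0003]]'; python3 -c "
from workcell import sensors;print(sensors.sense()['joint_pos'])"; python3 plan.py cmd 508 30 110 -7 45 6
```

```text
t: 1.1
eef_pos: [0.2401, -0.3433, 0.2173]
eef_rot: [0.703, -0.076, 0.076, -0.703]
ft_force: [0.2, -0.3, 0.3]
width: 0.998
t: 1.9
eef_pos: [0.3479, -0.1531, 0.2063]
eef_rot: [0.637, 0.307, -0.307, -0.637]
ft_force: [-0.1, -0.4, -0.2]
width: 1.002
t: 2.3
eef_pos: [0.4004, -0.059, 0.2001]
eef_rot: [0.528, 0.47, -0.47, -0.528]
ft_force: [0.1, -0.7, 1.4]
width: 1.002
[-1.45864622e-01 -2.68774779e-01 -2.14144023e-01  1.62498277e+00
 -5.42456225e-04 -2.96269254e-02]
meas [400.4 -59.  200.1] cmd err mm [-0.3 -1.  -0.1] deg 0.34
per-row mm 27.748873851023216 deg 7.470000000000001
[[0.017,0.015,-0.016,-0.083,0,0],[0.017,0.017,-0.014,-0.083,0,0],[0.017,0.019,-0.012,-0.084,0,0],[0.017,0.02,-0.009,-0.083,0,0],[0.017,0.021,-0.006,-0.084,0,0],[0.0175,0.0212,-0.0038,-0.083,0,0]]
```

```bash
python3 -m inch '[[0.017,0.015,-0.016,-0.083,0,0],[0.017,0.017,-0.014,-0.083,0,0],[0.017,0.019,-0.012,-0.084,0,0],[0.017,0.02,-0.009,-0.083,0,0],[0.017,0.021,-0.006,-0.084,0,0],[0.0175,0.0212,-0.0038,-0.083,0,0]]'; python3 - <<'E'
from h import *
for n in("wrist","top"):
    f=vision.grab_frame(n);cv2.imwrite(f'pics/{n}1.png',f['pixels'])
    print(n,proj(f,[[.536,.0265,.065],[.581,.021,.065],[.564,.0231,.0346]]).round())
print(sensors.sense()['joint_pos'])
E
python3 plan.py cmd 564 23 35 -7 45 3
```

```text
t: 2.9
eef_pos: [0.5085, 0.0305, 0.1105]
eef_rot: [0.693, 0.613, -0.251, -0.285]
ft_force: [0.9, -0.8, -0.2]
width: 1.001
wrist [[279. 216.]
 [279. 244.]
 [279. 195.]]
top [[282. 217.]
 [284. 201.]
 [283. 209.]]
[ 0.17935742 -0.82005157 -0.96312117  0.6728408  -0.21026563  0.21378472]
meas [503.9  30.9 100.2] cmd err mm [ 4.1 -0.9  9.8] deg 0.49
per-row mm 31.256999216175565 deg 0.0
[[0,0.031,0.004,0,0,0],[0,0.031,0.004,0,0,0],[-0.0001,0.031,0.0051,0,0,0]]
```

View pics/wrist1.png

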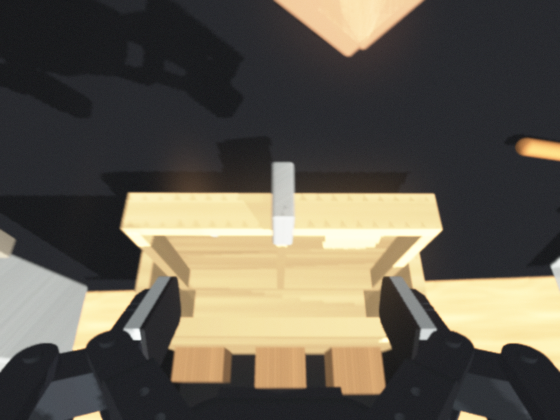

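View pics/top1.png

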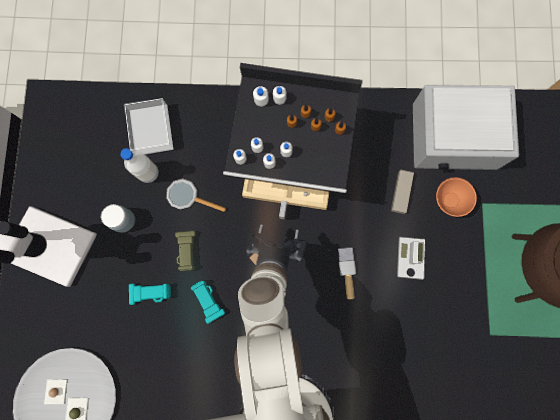

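The fin is centred between the open fingers, at column 279-284 of the wrist view. But the measured pose shifted about 10 mm while I took the pictures, so I'll check that before moving.

```bash
python3 -c "
from workcell import sensors;s=sensors.sense();print({k:s[k].round(3) if hasattr(s[k],'round') else s[k] for k in s})"; python3 -m inch '[[0,0,0,0,0,0],[0,0,0,0,0,0]]'; python3 -c "
from workcell import sensors;s=sensors.sense();print({k:s[k].round(3) if hasattr(s[k],'round') else s[k] for k in s})"
```

```text
{'t': 3.0, 'joint_pos': array([ 0.179, -0.82 , -0.963,  0.673, -0.21 ,  0.214]), 'qvel': array([-0.049,  0.051,  0.219,  0.197,  0.059, -0.028]), 'tau': array([  1.445, -12.281,  56.549, -13.114,  -1.264,   0.368]), 'eef_pos': array([0.504, 0.031, 0.1  ]), 'eef_rot': array([ 0.69 ,  0.612, -0.257, -0.288]), 'ft_force': array([-1.211,  0.533, -1.07 ]), 'moment': array([ 0.118,  0.754, -0.003]), 'width': 0.9961611148068109}
t: 3.2
eef_pos: [0.5092, 0.0297, 0.114]
eef_rot: [0.692, 0.612, -0.253, -0.286]
ft_force: [1.1, -1.1, 1.2]
width: 0.997
{'t': 3.2, 'joint_pos': array([ 0.174, -0.815, -0.94 ,  0.68 , -0.208,  0.213]), 'qvel': array([-0.01 ,  0.01 ,  0.017, -0.008, -0.002,  0.003]), 'tau': array([ 6.2300e-01, -8.0140e+00,  5.1442e+01, -7.2200e+00, -4.5200e-01,
       -2.0000e-03]), 'eef_pos': array([0.509, 0.03 , 0.114]), 'eef_rot': array([ 0.692,  0.612, -0.253, -0.286]), 'ft_force': array([ 1.073, -1.063,  1.162]), 'moment': array([ 0.089,  0.594, -0.045]), 'width': 0.9967723440317253}
```

That was only settling after an abrupt stop. But j2 is at -0.82 with a limit of -0.85, so a 45° lean leaves no room for the pull. I'll use a 20° lean for this grasp.

```bash
python3 plan.py cmd 535 27 100 -7 20 4;python3 plan.py cmd 557 24 30 -7 20 4
```

```text
meas [509.2  29.7 114. ] cmd err mm [ 54.8  -6.7 -79. ] deg 0.15
per-row mm 18.02775637731995 deg 6.210000000000001
[[0,-0.017,-0.006,0.069,0,0],[0,-0.017,-0.005,0.07,0,0],[0,-0.018,-0.003,0.069,0,0],[0.0004,-0.0174,-0.0001,0.0697,0,0]]
meas [509.2  29.7 114. ] cmd err mm [ 25.8  -2.7 -14. ] deg 25.14
per-row mm 18.027756377319946 deg 0.0
[[0,0.018,0.001,0,0,0],[0,0.018,0.001,0,0,0],[0,0.019,0.001,0,0,0],[-0.0003,0.0184,0.0001,0,0,0]]
```

```bash
python3 - <<'E'
t=open('plan.py').read()
t=t.replace("else:\n    c=json","elif src.startswith('set:'):\n    v=list(map(float,src[4:].split(',')));p=np.array(v[:3])/1000;M=pose(*np.radians(v[3:5]))\nelse:\n    c=json")
t=t.replace("src=sys","def pose(yaw,lean):\n    ex=np.array([np.cos(yaw),np.sin(yaw),0]);y=np.sin(lean)*ex-np.cos(lean)*np.array([0,0,1]);z=-np.cos(lean)*ex-np.sin(lean)*np.array([0,0,1])\n    return R.from_matrix(np.c_[np.cross(y,z),y,z])\nsrc=sys",1)
open('plan.py','w').write(t)
E
python3 plan.py set:508,30,110,-7,45 535 27 100 -7 20 4;python3 plan.py cmd 557 24 30 -7 20 4
```

```text
meas [509.2  29.7 114. ] cmd err mm [-1.2  0.3 -4. ] deg 0.15
per-row mm 7.615773105863909 deg 6.210000000000001
[[0,0.007,-0.003,0.069,0,0],[0,0.006,-0.004,0.07,0,0],[0,0.006,-0.004,0.069,0,0],[0.0003,0.0048,-0.005,0.0698,0,0]]
meas [509.2  29.7 114. ] cmd err mm [ 25.7  -2.7 -14. ] deg 25.14
per-row mm 18.027756377319946 deg 0.0
[[0,0.018,0.001,0,0,0],[0,0.018,0.001,0,0,0],[0,0.019,0.001,0,0,0],[-0.0003,0.0184,0.0001,0,0,0]]
```

```bash
python3 -m inch '[[0,0.007,-0.003,0.069,0,0],[0,0.006,-0.004,0.07,0,0],[0,0.006,-0.004,0.069,0,0],[0,0.005,-0.005,0.07,0,0],[0,0.018,0.001,0,0,0],[0,0.018,0.001,0,0,0],[0,0.019,0.001,0,0,0],[0,0.018,0,0,0,0]]'; python3 -m inch '[[0,0,0,0,0,0],[0,0,0,0,0,0],[0,0,0,0,0,0],[0,0,0,0,0,0],[0,0,0,0,0,0],[0,0,0,0,0,0]]' -1 60; python3 -c "
from workcell import sensors;s=sensors.sense();print(s['joint_pos'].round(3))"; python3 plan.py meas 503.4 30.6 30 -7 20 5
```

```text
t: 4.0
eef_pos: [0.5596, 0.0229, 0.0321]
eef_rot: [0.614, 0.543, -0.379, -0.43]
ft_force: [-0.4, 0.4, 0.3]
width: 1.007
t: 4.6
eef_pos: [0.5579, 0.0255, 0.0317]
eef_rot: [0.613, 0.544, -0.379, -0.429]
ft_force: [-0.1, 10.3, 1.2]
width: 0.158
[ 0.079 -0.213 -0.546  0.893 -0.065  0.188]
meas [557.9  25.5  31.7] cmd err mm [0. 0. 0.] deg 0.0
per-row mm 10.44030650891055 deg 0.0
[[0,-0.003,0.01,0,0,0],[0,-0.004,0.011,0,0,0.001],[-0.001,-0.003,0.01,0,0,0],[0,-0.004,0.011,0.001,0,0.001],[-0.0005,-0.0032,0.01,0.0002,0.0006,0.0002]]
```

```bash
python3 -m inch '[[0,-0.003,0.009,0,0,0],[0,-0.003,0.009,0,0,0],[0,-0.004,0.01,0,0,0],[0,-0.003,0.009,0,0,0],[0,-0.003,0.008,0,0,0]]'; python3 -m inch '[[0,-0.001,0.003,0,0,0],[0,-0.001,0.003,0,0,0],[0,-0.001,0.003,0,0,0],[0,0,0,0,0,0]]'
```

```text
t: 5.1
eef_pos: [0.5105, 0.0317, 0.0317]
eef_rot: [0.613, 0.545, -0.379, -0.429]
ft_force: [3.7, 13.9, 1.9]
width: 0.156
t: 5.5
eef_pos: [0.5013, 0.0329, 0.0318]
eef_rot: [0.613, 0.545, -0.379, -0.429]
ft_force: [-0.5, 13.7, 3.7]
width: 0.157
```

```bash
python3 -m inch '[[0,-0.001,0.003,0,0,0],[0,-0.001,0.003,0,0,0],[0,0,0,0,0,0]]'; python3 -m inch '[[0,-0.001,0.003,0,0,0],[0,-0.001,0.003,0,0,0],[0,0,0,0,0,0]]'
```

```text
t: 5.8
eef_pos: [0.4952, 0.0337, 0.0318]
eef_rot: [0.613, 0.545, -0.378, -0.429]
ft_force: [0.4, 13.7, 7.1]
width: 0.155
t: 6.1
eef_pos: [0.4936, 0.0339, 0.0323]
eef_rot: [0.615, 0.547, -0.375, -0.427]
ft_force: [51.2, 9.7, -29.9]
width: 0.155
```

The end stop is felt at 51 N. I'll release and look.

```bash
python3 -m inch '[[0,0.001,-0.003,0,0,0],[0,0,0,0,0,0],[0,0,0,0,0,0]]' 1;  python3 -m inch '[[0,-0.03,0,0,0,0],[0,-0.04,0,0,0,0],[0,-0.04,0,0,0,0],[0,-0.02,0,0,0,0]]' 0.6; python3 - <<'E'
from h import *
f=vision.grab_frame("top");cv2.imwrite('pics/top2.png',cv2.resize(f['pixels'][140:260,180:400],None,fx=3.6,fy=3.6,interpolation=cv2.INTER_CUBIC))
f=vision.grab_frame("wrist");cv2.imwrite('pics/wrist2.png',f['pixels'])
f=vision.grab_frame("scene");cv2.imwrite('pics/scene2.png',cv2.resize(f['pixels'][150:250,200:400],None,fx=4,fy=4,interpolation=cv2.INTER_CUBIC))
E
```

```text
t: 6.4
eef_pos: [0.4906, 0.032, 0.0296]
eef_rot: [0.614, 0.543, -0.38, -0.43]
ft_force: [0.0, -0.5, 0.2]
width: 0.66
t: 6.8
eef_pos: [0.4465, 0.0376, 0.1553]
eef_rot: [0.614, 0.544, -0.379, -0.429]
ft_force: [0.7, -0.1, -0.4]
width: 0.801
```

View pics/top2.png

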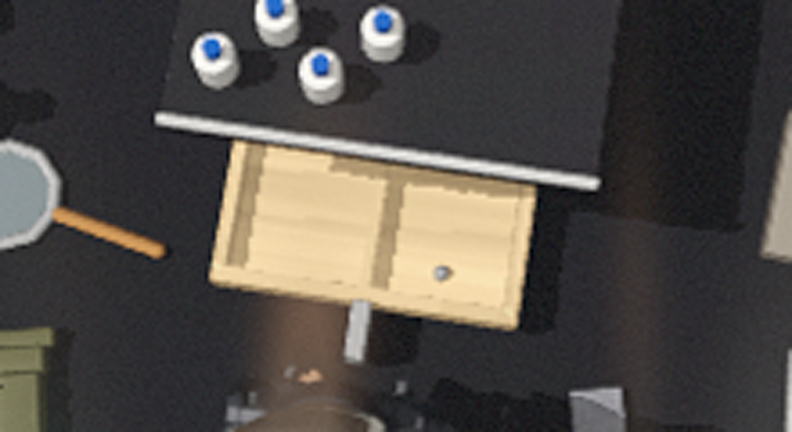

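View pics/wrist2.png

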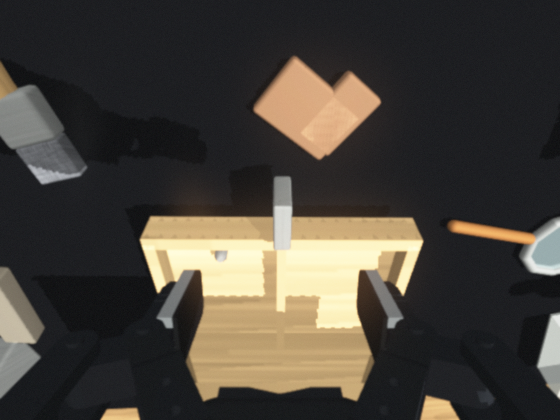

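View pics/scene2.png

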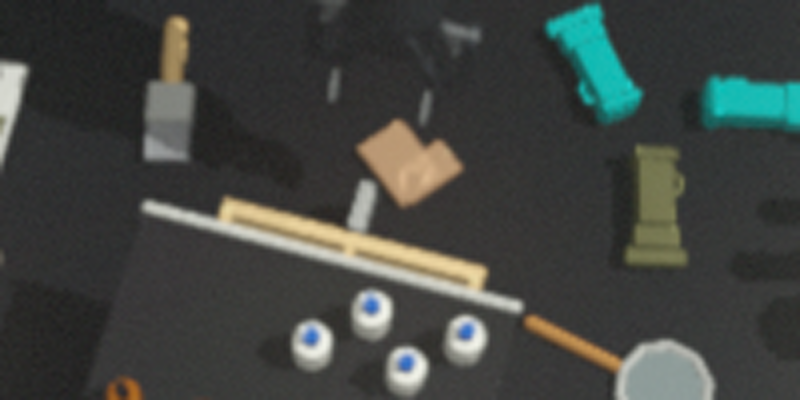

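The tray is at its stop. Crop positions: front corners about (212,279) and (517,321), pin (441,272). I'll measure from these and plan the axe pick.

```bash
python3 - <<'E'
from h import *
f=vision.grab_frame("top")
z=lambda x,y:[180+x/3.6-.36,140+y/3.6-.36]
a=onz(f,[z(212,279),z(517,321)],.052);d=a[0]-a[1];print(a,np.linalg.norm(d),np.degrees(np.arctan2(-d[0],d[1])),a.mean(0))
print("pin",onz(f,[z(441,272)],.042))
b=onz(f,[z(157,119),z(598,184)],.206);d=b[0]-b[1];print(b.mean(0),np.linalg.norm(d),np.degrees(np.arctan2(-d[0],d[1])))
# wrist pin, front corners
g=vision.grab_frame("wrist")
print("wpin",onz(g,[[221,256]],.042)); c=onz(g,[[141,240],[422,240]],.052);print(c,c.mean(0))
print(proj(g,[a[0],a[1]]))
E
```

```text
[[ 0.53548347  0.1452079   0.052     ]
 [ 0.50854577 -0.08801096  0.052     ]] 0.23476940777643346 -6.588692486911152 [0.52201462 0.02859847 0.052     ]
pin [[ 0.54664443 -0.02985136  0.042     ]]
[0.6011256  0.01945851 0.206     ] 0.30362990817049135 -7.296172538421822
wpin [[ 0.53605458 -0.02559769  0.042     ]]
[[ 0.50047224 -0.08205844  0.052     ]
 [ 0.52818569  0.14306377  0.052     ]] [0.51432896 0.03050266 0.052     ]
[[423.50505427 246.2439676 ]
 [137.66756584 247.78733988]]
```

```bash
python3 plan.py meas 445 294 120 5 35 8
```

```text
meas [446.3  37.4 150.5] cmd err mm [0. 0. 0.] deg 0.0
per-row mm 32.449961479175904 deg 2.4316660954991334
[[0.032,0.002,0.005,-0.021,-0.015,-0.008],[0.032,0.002,0.004,-0.021,-0.015,-0.008],[0.032,0.003,0.004,-0.021,-0.015,-0.008],[0.032,0.003,0.003,-0.021,-0.015,-0.008],[0.032,0.003,0.003,-0.021,-0.015,-0.007],[0.032,0.004,0.002,-0.021,-0.015,-0.008],[0.032,0.004,0.001,-0.02,-0.014,-0.007],[0.0319,0.0042,0.0006,-0.0209,-0.0145,-0.008]]
```

```bash
python3 -m inch '[[0.032,0.002,0.005,-0.021,-0.015,-0.008],[0.032,0.002,0.004,-0.021,-0.015,-0.008],[0.032,0.003,0.004,-0.021,-0.015,-0.008],[0.032,0.003,0.003,-0.021,-0.015,-0.008],[0.032,0.003,0.003,-0.021,-0.015,-0.007],[0.032,0.004,0.002,-0.021,-0.015,-0.008],[0.032,0.004,0.001,-0.02,-0.014,-0.007],[0.032,0.004,0.001,-0.021,-0.014,-0.008]]';python3 -m inch '[[0,0,0,0,0,0],[0,0,0,0,0,0]]'; python3 - <<'E'
from h import *
g=vision.grab_frame("wrist");cv2.imwrite('pics/wrist3.png',g['pixels'])
s=sensors.sense();print(s['eef_pos'],s['joint_pos'].round(2))
H=cv2.cvtColor(g['pixels'],cv2.COLOR_BGR2HSV);m=cv2.inRange(H,(20,50,30),(40,255,220))
cs=cv2.findContours(m,cv2.RETR_EXTERNAL,cv2.CHAIN_APPROX_NONE)[0];c=max(cs,key=cv2.contourArea).reshape(-1,2)
print(cv2.boundingRect(c),cv2.minAreaRect((onz(g,c,.03)[:,:2]*1000).astype(np.float32)))
E
```

```text
t: 7.85
eef_pos: [0.4443, 0.295, 0.1189]
eef_rot: [0.599, 0.654, -0.341, -0.311]
ft_force: [0.5, -0.8, 0.2]
width: 0.8
t: 8.05
eef_pos: [0.4441, 0.2939, 0.1188]
eef_rot: [0.599, 0.654, -0.342, -0.312]
ft_force: [0.8, 0.4, 0.0]
width: 0.801
[0.44452776 0.29354501 0.1195597 ] [ 0.78 -0.46 -0.64  0.9  -0.38  0.6 ]
(237, 35, 89, 157) ((431.1188049316406, 291.2567443847656), (110.48420715332031, 52.04914855957031), 6.975172519683838)
```

View pics/wrist3.png

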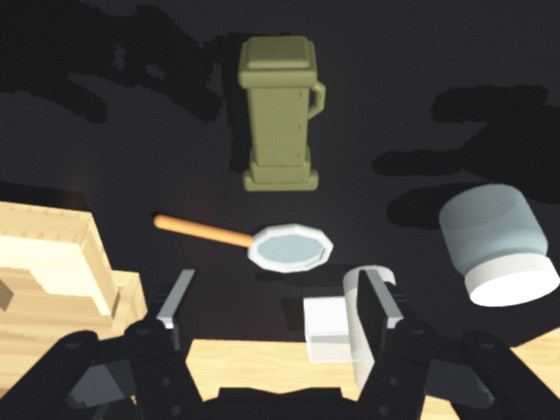

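The axe is centred at column ~279 of the wrist view. The blade's end is at row 190, the butt at rows 37-85 and the loop at rows 82-118. I'll work out where these lie along the axe.

```bash
python3 - <<'E'
from h import *
g=vision.grab_frame("wrist")
print("loop",onz(g,[[318,84],[315,118]],.015)); print("blade end bottom",onz(g,[[245,190],[318,190]],.0).mean(0),onz(g,[[245,178],[318,178]],.015).mean(0))
print("butt near bottom",onz(g,[[241,48],[315,45]],.03),onz(g,[[242,83],[316,83]],.03), onz(g,[[252,160],[307,160]],.03))
E
python3 plan.py meas 454 294 55 5.5 35 3;python3 plan.py cmd 454 294 9 5.5 35 3
```

```text
loop [[0.40986045 0.31196816 0.015     ]
 [0.43346951 0.31422595 0.015     ]]
blade end bottom [5.21541703e-01 3.01434324e-01 2.77555756e-17] [0.49014308 0.29854065 0.015     ]
butt near bottom [[0.38443348 0.26963226 0.03      ]
 [0.37995828 0.30430281 0.03      ]] [[0.40310186 0.27012932 0.03      ]
 [0.39979294 0.30815541 0.03      ]] [[0.45827061 0.27657678 0.03      ]
 [0.45519769 0.31177298 0.03      ]]
meas [444.9 293.3 120.2] cmd err mm [0. 0. 0.] deg 0.0
per-row mm 21.470910553583888 deg 0.20124611797498104
[[0,0.019,0.01,0,-0.002,-0.001],[0,0.02,0.01,0,-0.002,-0.002],[-0.0001,0.0196,0.0099,-0.0001,-0.0011,-0.001]]
meas [444.9 293.3 120.2] cmd err mm [  9.1   0.7 -65.2] deg 0.58
per-row mm 15.811388300841896 deg 0.0
[[0,0.013,0.009,0,0,0],[0,0.012,0.009,0,0,0],[0,0.0127,0.0084,0,0,0]]
```

```bash
python3 -m inch '[[0,0.019,0.01,0,-0.002,-0.001],[0,0.02,0.01,0,-0.002,-0.002],[0,0.02,0.01,0,-0.001,-0.001],[0,0.013,0.009,0,0,0],[0,0.012,0.009,0,0,0],[0,0.013,0.008,0,0,0],[0,0,0,0,0,0]]'; python3 -m inch '[[0,0,0,0,0,0],[0,0,0,0,0,0],[0,0,0,0,0,0],[0,0,0,0,0,0],[0,0,0,0,0,0]]' -1 70
```

```text
t: 8.85
eef_pos: [0.4542, 0.2931, 0.0071]
eef_rot: [0.597, 0.656, -0.343, -0.311]
ft_force: [-0.5, -0.7, 0.4]
width: 0.805
t: 9.35
eef_pos: [0.4556, 0.2954, 0.011]
eef_rot: [0.597, 0.657, -0.34, -0.31]
ft_force: [-2.9, -3.6, 6.5]
width: 0.386
```

```bash
python3 -m inch '[[0,-0.012,-0.009,0,0,0],[0,-0.025,-0.017,0,0,0],[0,-0.025,-0.017,0,0,0],[0,-0.012,-0.009,0,0,0],[0,0,0,0,0,0]]'; python3 - <<'E'
from h import *
g=vision.grab_frame("wrist");cv2.imwrite('pics/wrist4.png',g['pixels'])
E
python3 plan.py meas 528 84 90 -6.9 35 8
```

```text
t: 9.85
eef_pos: [0.4555, 0.2959, 0.1026]
eef_rot: [0.596, 0.658, -0.34, -0.31]
ft_force: [-0.3, 0.1, -3.6]
width: 0.385
meas [454.9 295.2 100.3] cmd err mm [0. 0. 0.] deg 0.0
per-row mm 27.910571473905723 deg 1.5484185480676729
[[-0.027,0.005,-0.005,0,0.014,0.01],[-0.027,0.005,-0.005,0,0.014,0.01],[-0.027,0.006,-0.006,0,0.014,0.01],[-0.026,0.006,-0.006,0,0.014,0.01],[-0.026,0.006,-0.007,0,0.014,0.01],[-0.026,0.007,-0.008,0,0.014,0.01],[-0.026,0.007,-0.008,0,0.014,0.01],[-0.026,0.008,-0.0086,0.0009,0.0146,0.0105]]
```

View pics/wrist4.png

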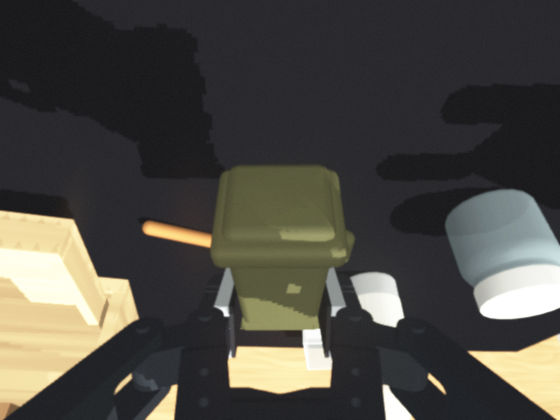

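The axe is held straight between the fingers (weight reads 3.6 N). Now to the tray.

```bash
python3 -m inch '[[-0.027,0.005,-0.005,0,0.014,0.01],[-0.027,0.005,-0.005,0,0.014,0.01],[-0.027,0.006,-0.006,0,0.014,0.01],[-0.026,0.006,-0.006,0,0.014,0.01],[-0.026,0.006,-0.007,0,0.014,0.01],[-0.026,0.007,-0.008,0,0.014,0.01],[-0.026,0.007,-0.008,0,0.014,0.01],[-0.026,0.008,-0.009,0.001,0.015,0.01]]'; python3 -m inch '[[0,0,0,0,0,0],[0,0,0,0,0,0]]';python3 - <<'E'
from h import *
f=vision.grab_frame("top");cv2.imwrite('pics/top3.png',cv2.resize(f['pixels'][140:290,180:400],None,fx=3.6,fy=3.6,interpolation=cv2.INTER_CUBIC))
g=vision.grab_frame("wrist");cv2.imwrite('pics/wrist5.png',g['pixels'])
E
python3 plan.py meas 598 76 71 -6.9 35 4; python3 plan.py cmd 615 74 63 -6.9 35 2;python3 plan.py cmd 618 73 44 -6.9 35 2
```

```text
t: 10.7
eef_pos: [0.5273, 0.0824, 0.0872]
eef_rot: [0.664, 0.587, -0.307, -0.347]
ft_force: [-0.0, 0.2, -4.0]
width: 0.383
t: 10.9
eef_pos: [0.5273, 0.0831, 0.0877]
eef_rot: [0.664, 0.587, -0.307, -0.347]
ft_force: [-0.2, 0.3, -4.6]
width: 0.381
meas [527.6  84.2  88.6] cmd err mm [0. 0. 0.] deg 0.0
per-row mm 18.439088914585774 deg 0.0
[[0,0.014,-0.012,0,0,0],[0,0.014,-0.012,-0.001,0,0],[0,0.013,-0.012,0,0,0],[0.0003,0.014,-0.012,-0.0004,0.0003,0]]
meas [527.6  84.2  88.6] cmd err mm [ 70.4  -8.2 -17.6] deg 0.13
per-row mm 9.433981132056603 deg 0.0
[[0,0.008,-0.005,0,0,0],[0.0001,0.0084,-0.0045,0,0,0]]
meas [527.6  84.2  88.6] cmd err mm [ 87.4 -10.2 -25.6] deg 0.13
per-row mm 9.848857801796104 deg 0.0
[[0,0.009,0.004,0,0,0],[-0.0006,0.0083,0.0044,0,0,0]]
```

View pics/top3.png

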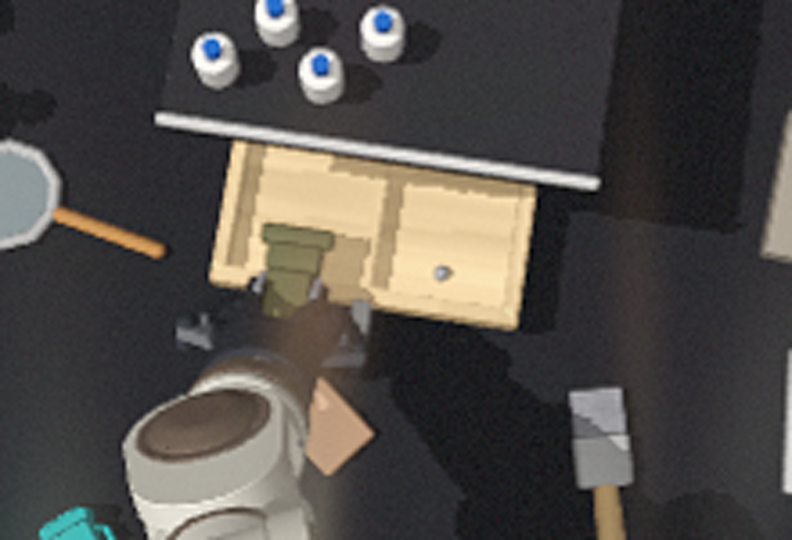

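View pics/wrist5.png

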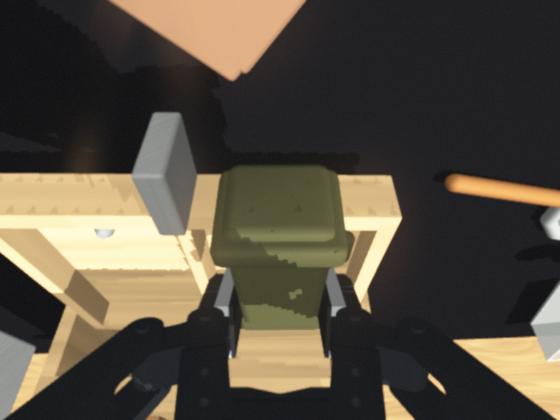

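The axe's blade edge (crop 265-333, row ~229) is parallel to the tray front. I'll check the axe-to-TCP offset from it before going in.

```bash
python3 - <<'E'
from h import *
f=vision.grab_frame("top")
z=lambda x,y:[180+x/3.6-.36,140+y/3.6-.36]
yaw=np.radians(-6.9);ex=np.array([np.cos(yaw),np.sin(yaw),0]);ey=np.array([-ex[1],ex[0],0])
for h in(.085,.095,.105):
    b=onz(f,[z(263,226),z(334,232)],h);m=b.mean(0)-sensors.sense()['eef_pos'];print(h,"blade end rel TCP",m@ex,m@ey,"yaw",np.degrees(np.arctan2(-(b[0]-b[1])[0],(b[0]-b[1])[1])))
E
```

```text
0.085 blade end rel TCP 0.042211005404658886 -0.0009290585095195984 yaw -3.5916896066575386
0.095 blade end rel TCP 0.04036474342128485 -0.0017795923470135186 yaw -3.5916896066574995
0.105 blade end rel TCP 0.038518481437910715 -0.002630126184507452 yaw -3.591689606657461
```

```bash
python3 -m inch '[[0,0.014,-0.012,0,0,0],[0,0.014,-0.012,0,0,0],[0,0.013,-0.012,0,0,0],[0,0.014,-0.012,0,0,0],[0,0.008,-0.005,0,0,0],[0,0.008,-0.005,0,0,0],[0,0.009,0.004,0,0,0],[0,0.004,0.002,0,0,0]]'; python3 -m inch '[[0,0,0,0,0,0],[0,0,0,0,0,0]]'
```

```text
t: 11.85
eef_pos: [0.6176, 0.073, 0.0492]
eef_rot: [0.664, 0.588, -0.307, -0.346]
ft_force: [-0.1, 0.1, -4.3]
width: 0.383
t: 12.05
eef_pos: [0.618, 0.073, 0.0508]
eef_rot: [0.664, 0.588, -0.306, -0.346]
ft_force: [-0.5, 0.6, -3.7]
width: 0.379
```

```bash
python3 -m inch '[[0,0.003,0.002,0,0,0],[0,0.002,0.002,0,0,0],[0,0,0,0,0,0]]';python3 -m inch '[[0,0.002,0.001,0,0,0],[0,0,0,0,0,0]]';python3 -m inch '[[0,0.001,0.001,0,0,0],[0,0,0,0,0,0]]'
```

```text
t: 12.35
eef_pos: [0.6175, 0.0729, 0.0439]
eef_rot: [0.664, 0.588, -0.307, -0.346]
ft_force: [-1.1, 0.2, -3.5]
width: 0.384
t: 12.55
eef_pos: [0.6182, 0.0729, 0.042]
eef_rot: [0.664, 0.588, -0.306, -0.346]
ft_force: [-0.1, 0.8, -3.3]
width: 0.382
t: 12.75
eef_pos: [0.6182, 0.0729, 0.0411]
eef_rot: [0.664, 0.588, -0.306, -0.346]
ft_force: [0.9, -0.1, -3.1]
width: 0.385
```

```bash
python3 -m inch '[[0,0.001,0.001,0,0,0],[0,0.001,0,0,0,0],[0,0,0,0,0,0]]';python3 -m inch '[[0,0.001,0.001,0,0,0],[0,0,0,0,0,0]]'
```

```text
t: 13.05
eef_pos: [0.62, 0.0727, 0.0411]
eef_rot: [0.665, 0.589, -0.305, -0.345]
ft_force: [1.3, -2.5, 4.3]
width: 0.382
t: 13.25
eef_pos: [0.6207, 0.0726, 0.0411]
eef_rot: [0.665, 0.589, -0.304, -0.344]
ft_force: [1.9, -4.7, 9.6]
width: 0.383
```

```bash
python3 -m inch '[[0,-0.001,-0.001,0,0,0],[0,0,0,0,0,0],[0,0,0,0,0,0],[0,0,0,0,0,0]]' 0.15
```

```text
t: 13.65
eef_pos: [0.6181, 0.0729, 0.0383]
eef_rot: [0.664, 0.588, -0.307, -0.346]
ft_force: [-0.5, 0.1, 0.0]
width: 0.575
```

```bash
python3 -m inch '[[0,-0.015,0,0,0,0],[0,-0.03,0,0,0,0],[0,-0.035,0,0,0,0],[0,-0.03,0,0,0,0],[0,-0.01,0,0,0,0]]'; python3 - <<'E'
from h import *
f=vision.grab_frame("top");cv2.imwrite('pics/top4.png',cv2.resize(f['pixels'][140:290,180:400],None,fx=3.6,fy=3.6,interpolation=cv2.INTER_CUBIC))
g=vision.grab_frame("wrist");cv2.imwrite('pics/wrist6.png',g['pixels'])
E
```

```text
t: 14.15
eef_pos: [0.5501, 0.0816, 0.1403]
eef_rot: [0.664, 0.589, -0.305, -0.345]
ft_force: [0.5, 0.3, 0.4]
width: 0.578
```

View pics/top4.png

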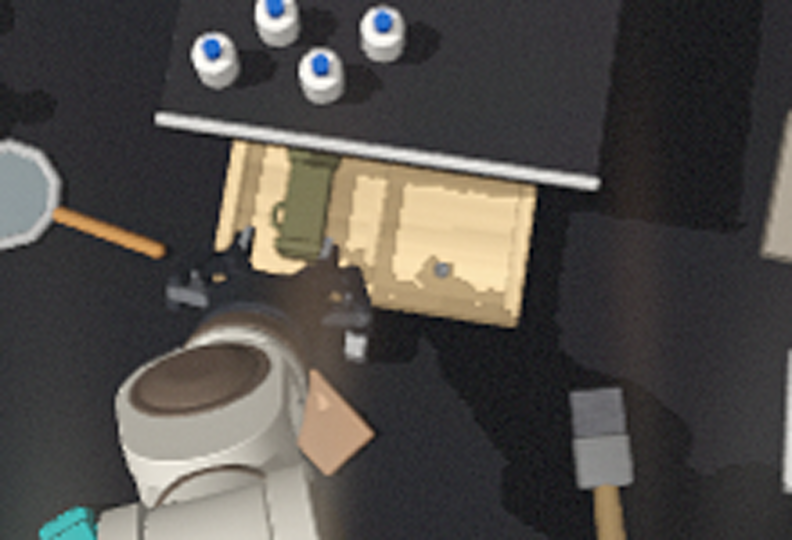

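View pics/wrist6.png

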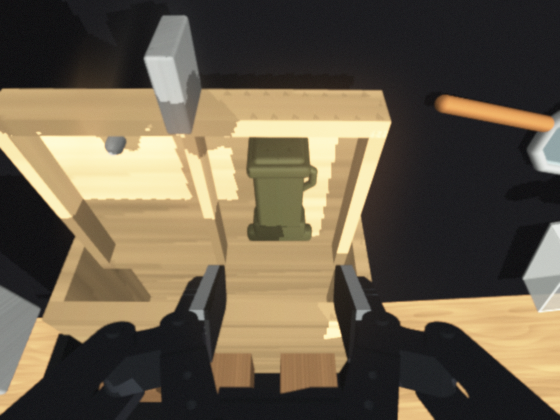

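The axe lies lengthwise in the left compartment (wrist view cols 247-315, rows 138-242). Next, the mount.

```bash
python3 plan.py meas 470 -80 160 -5 30 6;python3 plan.py cmd 437 -335 130 -3.6 35 9
```

```text
meas [550.5  81.5 138.6] cmd err mm [0. 0. 0.] deg 0.0
per-row mm 30.016662039607272 deg 0.8725823743349391
[[-0.028,-0.009,0.006,0.009,-0.003,-0.002],[-0.028,-0.009,0.006,0.01,-0.003,-0.002],[-0.028,-0.009,0.007,0.009,-0.003,-0.002],[-0.028,-0.009,0.007,0.01,-0.003,-0.002],[-0.029,-0.008,0.007,0.009,-0.003,-0.001],[-0.0281,-0.0083,0.008,0.0099,-0.0031,-0.0016]]
meas [550.5  81.5 138.6] cmd err mm [ -80.5 -161.5   21.4] deg 5.46
per-row mm 29.223278392404914 deg 0.5762811813689565
[[-0.029,0.002,0.003,-0.006,-0.002,-0.001],[-0.029,0.002,0.003,-0.006,-0.001,-0.001],[-0.028,0.002,0.003,-0.006,-0.001,-0.001],[-0.029,0.002,0.003,-0.006,-0.002,-0.001],[-0.028,0.002,0.003,-0.006,-0.001,-0.001],[-0.029,0.002,0.003,-0.006,-0.002,-0.001],[-0.028,0.002,0.003,-0.006,-0.001,-0.001],[-0.028,0.002,0.003,-0.007,-0.002,-0.001]]
[[-0.0288,0.0021,0.0033,-0.0065,-0.0011,-0.0004]]
```

```bash
python3 -m inch '[[-0.028,-0.009,0.006,0.009,-0.003,-0.002],[-0.028,-0.009,0.006,0.01,-0.003,-0.002],[-0.028,-0.009,0.007,0.009,-0.003,-0.002],[-0.028,-0.009,0.007,0.01,-0.003,-0.002],[-0.029,-0.008,0.007,0.009,-0.003,-0.001],[-0.028,-0.008,0.008,0.01,-0.003,-0.002]]'; python3 -m inch '[[-0.029,0.002,0.003,-0.006,-0.002,-0.001],[-0.029,0.002,0.003,-0.006,-0.001,-0.001],[-0.028,0.002,0.003,-0.006,-0.001,-0.001],[-0.029,0.002,0.003,-0.006,-0.002,-0.001],[-0.028,0.002,0.003,-0.006,-0.001,-0.001],[-0.029,0.002,0.003,-0.006,-0.002,-0.001],[-0.028,0.002,0.003,-0.006,-0.001,-0.001],[-0.028,0.002,0.003,-0.007,-0.002,-0.001]]'; python3 -m inch '[[-0.029,0.002,0.003,-0.006,-0.001,0],[0,0,0,0,0,0],[0,0,0,0,0,0]]'; python3 - <<'E'
from h import *
g=vision.grab_frame("wrist");cv2.imwrite('pics/wrist7.png',g['pixels'])
print(sensors.sense()['eef_pos'],sensors.sense()['joint_pos'].round(2))
ex=np.array([np.cos(np.radians(-3.6)),np.sin(np.radians(-3.6)),0]);m=np.array([.4398,-.335,0]);ey=np.array([-ex[1],ex[0],0])
r=m+.012*ex
print(proj(g,[r+.03*ex+[0,0,.05],r-.03*ex+[0,0,.05],r-.052*ex+[0,0,.008],m+.055*ex+.035*ey+[0,0,.008],m+.055*ex-.035*ey+[0,0,.008],m-.055*ex-.035*ey+[0,0,.008],m-.055*ex+.035*ey+[0,0,.008]]).round())
E
```

```text
t: 14.85
eef_pos: [0.4692, -0.0813, 0.1567]
eef_rot: [0.638, 0.584, -0.339, -0.37]
ft_force: [0.7, 0.3, 0.2]
width: 0.574
t: 15.65
eef_pos: [0.4394, -0.3081, 0.1299]
eef_rot: [0.645, 0.604, -0.319, -0.342]
ft_force: [0.9, -0.7, 0.0]
width: 0.576
t: 15.95
eef_pos: [0.4361, -0.3357, 0.1265]
eef_rot: [0.646, 0.606, -0.317, -0.34]
ft_force: [0.2, 0.5, -0.7]
width: 0.573
[ 0.43644335 -0.33519373  0.12716044] [-0.87 -0.37 -0.56  0.94  0.42 -0.71]
[[281. 208.]
 [281. 143.]
 [281.  66.]
 [325. 176.]
 [237. 177.]
 [217.  41.]
 [345.  40.]]
```

View pics/wrist7.png

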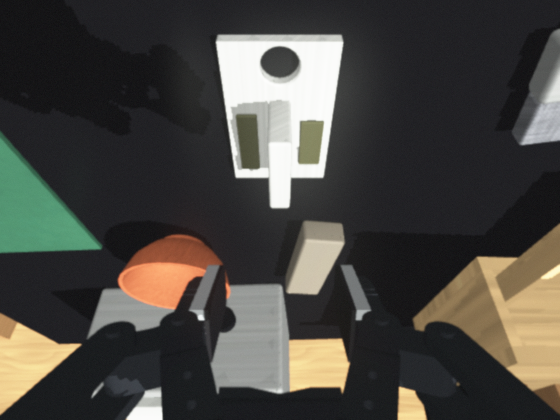

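The predicted and seen points agree within 1-3 px (hole at 280,65, rib top from row ~143 to 208). I'll grasp the rib.

```bash
python3 plan.py meas 447 -335.5 80 -3.6 35 2;python3 plan.py cmd 447 -335.5 27 -3.6 35 4
```

```text
meas [ 436.4 -335.2  127.2] cmd err mm [0. 0. 0.] deg 0.0
per-row mm 23.769728648009423 deg 0.20124611797498104
[[0,0.022,0.009,-0.002,-0.001,0],[0.0003,0.0228,0.0092,-0.0014,-0.0002,0.0002]]
meas [ 436.4 -335.2  127.2] cmd err mm [ 10.6  -0.3 -47.2] deg 0.32
per-row mm 13.601470508735444 deg 0.0
[[0,0.011,0.008,0,0,0],[0,0.011,0.007,0,0,0],[0,0.011,0.008,0,0,0],[0,0.0104,0.0074,0,0,0]]
```

```bash
python3 -m inch '[[0,0.022,0.009,-0.002,-0.001,0],[0,0.023,0.009,-0.001,0,0],[0,0.011,0.008,0,0,0],[0,0.011,0.007,0,0,0],[0,0.011,0.008,0,0,0],[0,0.010,0.007,0,0,0],[0,0,0,0,0,0]]' -0.1; python3 -m inch '[[0,0,0,0,0,0],[0,0,0,0,0,0],[0,0,0,0,0,0],[0,0,0,0,0,0]]' -1 60;  python3 -m inch '[[0,-0.007,-0.005,0,0,0],[0,-0.02,-0.014,0,0,0],[0,-0.025,-0.017,0,0,0],[0,-0.02,-0.014,0,0,0],[0,-0.01,-0.007,0,0,0],[0,0,0,0,0,0]]'; python3 - <<'E'
from h import *
g=vision.grab_frame("wrist");cv2.imwrite('pics/wrist8.png',g['pixels'])
E
```

```text
t: 16.7
eef_pos: [0.4471, -0.3355, 0.0272]
eef_rot: [0.646, 0.607, -0.316, -0.337]
ft_force: [0.6, 0.6, -0.4]
width: 0.45
t: 17.1
eef_pos: [0.4482, -0.3368, 0.0302]
eef_rot: [0.647, 0.607, -0.316, -0.335]
ft_force: [-0.3, -0.6, 3.0]
width: 0.152
t: 17.7
eef_pos: [0.4479, -0.3367, 0.1312]
eef_rot: [0.648, 0.607, -0.316, -0.334]
ft_force: [-0.3, -0.1, -2.5]
width: 0.152
```

View pics/wrist8.png

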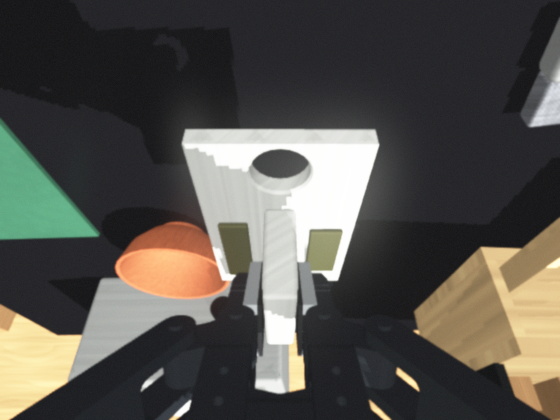

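The mount is held straight and level, with the hole's upper rim centred at about (281,171) in the wrist view. I'll cross-check the hole-to-TCP offset and plan.

```bash
python3 - <<'E'
from h import *
g=vision.grab_frame("wrist");s=sensors.sense();M=R.from_quat(s['eef_rot']).as_matrix()
xt=M[:,0];yaw=np.degrees(np.arctan2(-xt[0],xt[1]));print("yaw",yaw,"tilt x",np.degrees(np.arcsin(xt[2])),"lean",np.degrees(np.arctan2(np.hypot(*M[:2,1]),-M[2,1])),s['eef_pos'])
ex=np.array([np.cos(np.radians(yaw)),np.sin(np.radians(yaw)),0]);ey=np.array([-ex[1],ex[0],0])
z=s['eef_pos'][2]-.030
for uv in [[281,171],[183,144],[377,144]]:
    p=onz(g,[uv],z+.008)[0]-s['eef_pos'];print(uv,(p@ex*1000).round(1),(p@ey*1000).round(1))
E
python3 plan.py meas 490 -40 125 -6.9 35 8
```

```text
yaw -3.57854829139062 tilt x -0.03526168783773066 lean 34.99796602326069 [ 0.44704508 -0.33573108  0.12788977]
[281, 171] -47.4 -0.1
[183, 144] -61.4 -35.2
[377, 144] -61.5 34.2
meas [ 447.  -335.7  127.9] cmd err mm [0. 0. 0.] deg 0.0
per-row mm 37.107950630558946 deg 0.45
[[0.037,0.002,-0.002,0,0.004,0.003],[0.037,0.002,-0.002,0,0.004,0.003],[0.037,0.002,-0.002,0,0.004,0.003],[0.037,0.001,-0.002,0,0.004,0.002],[0.038,0.001,-0.001,0,0.004,0.003],[0.037,0.001,-0.001,0,0.004,0.002],[0.038,0.001,-0.001,0,0.003,0.002],[0.0373,0.0017,-0.0009,0,0.0035,0.0028]]
```

```bash
python3 - <<'E'
from h import *
f=vision.grab_frame("top");p=f['pixels'];print(f['origin'])
cv2.imwrite('pics/top5.png',cv2.resize(p[160:250,220:340],None,fx=6,fy=6,interpolation=cv2.INTER_CUBIC))
# pin: low saturation blob in tray
H=cv2.cvtColor(p,cv2.COLOR_BGR2HSV);roi=(slice(205,225),slice(292,314))
m=(H[roi][...,1]<70).astype(np.uint8);n,l,st,ce=cv2.connectedComponentsWithStats(m)
for i in range(1,n):
    c=ce[i]+[292,205];print(st[i][4],c,onz(f,[c],.037))
E
```

```text
[3.29437912e-01 1.16004989e-03 1.32572678e+00]
1 [298. 213.] [[ 0.55342638 -0.01832681  0.037     ]]
16 [302.  214.5] [[ 0.54944554 -0.02954703  0.037     ]]
1 [308. 214.] [[ 0.55124659 -0.04622658  0.037     ]]
1 [307. 216.] [[ 0.54553502 -0.04353359  0.037     ]]
6 [311.33333333 216.5       ] [[ 0.54440575 -0.05560642  0.037     ]]
1 [313. 215.] [[ 0.54874612 -0.06018226  0.037     ]]
```

View pics/top5.png

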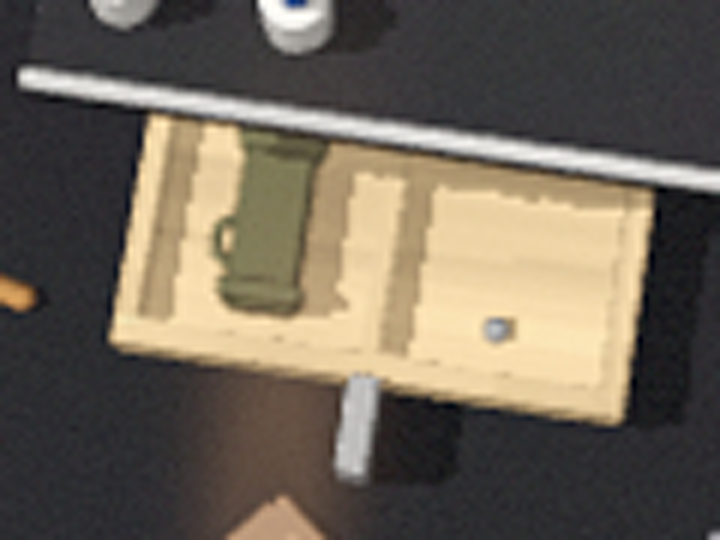

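```bash
python3 plan.py meas 506 -25 105 -6.9 35 8
```

```text
meas [ 446.9 -335.5  127.3] cmd err mm [0. 0. 0.] deg 0.0
per-row mm 39.433488306260706 deg 0.45
[[0.039,0.005,-0.003,0,0.004,0.003],[0.039,0.005,-0.002,0,0.004,0.003],[0.039,0.005,-0.002,0,0.004,0.003],[0.04,0.004,-0.002,0,0.004,0.002],[0.039,0.004,-0.001,0,0.004,0.003],[0.04,0.004,-0.001,0,0.003,0.002],[0.039,0.005,-0.001,0,0.004,0.003],[0.0395,0.0042,-0.0009,-0.0004,0.0032,0.0022]]
```

```bash
python3 -m inch '[[0.039,0.005,-0.003,0,0.004,0.003],[0.039,0.005,-0.002,0,0.004,0.003],[0.039,0.005,-0.002,0,0.004,0.003],[0.04,0.004,-0.002,0,0.004,0.002],[0.039,0.004,-0.001,0,0.004,0.003],[0.04,0.004,-0.001,0,0.003,0.002],[0.039,0.005,-0.001,0,0.004,0.003],[0.039,0.004,-0.001,0,0.003,0.002]]'; python3 -m inch '[[0,0,0,0,0,0],[0,0,0,0,0,0],[0,0,0,0,0,0]]'; python3 - <<'E'
from h import *
g=vision.grab_frame("wrist");cv2.imwrite('pics/wrist9.png',g['pixels'])
print(proj(g,[[.548,-.0305,.043],[.548,-.0305,.03]]))
E
python3 plan.py meas 580.5 -34.4 87 -6.9 35 4;python3 plan.py cmd 591.5 -35.7 83 -6.9 35 2;python3 plan.py cmd 595.4 -36.2 76 -6.9 35 2
```

```text
t: 18.65
eef_pos: [0.5057, -0.0244, 0.1047]
eef_rot: [0.664, 0.588, -0.307, -0.345]
ft_force: [1.1, -0.4, -1.1]
width: 0.154
t: 18.95
eef_pos: [0.506, -0.0267, 0.1055]
eef_rot: [0.664, 0.588, -0.307, -0.345]
ft_force: [-0.0, -0.1, -1.0]
width: 0.154
[[281.98938858 221.27365007]
 [281.93575528 205.77098054]]
meas [506.1 -27.2 105.8] cmd err mm [0. 0. 0.] deg 0.0
per-row mm 19.874606914351787 deg 0.0
[[0.001,0.015,-0.013,0,0,0],[0,0.014,-0.013,0,0,0],[0.001,0.015,-0.012,0,0,-0.001],[-0.0001,0.0143,-0.0124,0.0001,0,-0.0003]]
meas [506.1 -27.2 105.8] cmd err mm [ 74.4  -7.2 -18.8] deg 0.12
per-row mm 5.830951894845301 deg 0.0
[[0,0.005,-0.003,0,0,0],[0,0.0046,-0.0038,0,0,0]]
meas [506.1 -27.2 105.8] cmd err mm [ 85.4  -8.5 -22.8] deg 0.12
per-row mm 4.0 deg 0.0
[[0,0.004,0,0,0,0],[0,0.004,0.0008,0,0,0]]
```

View pics/wrist9.png

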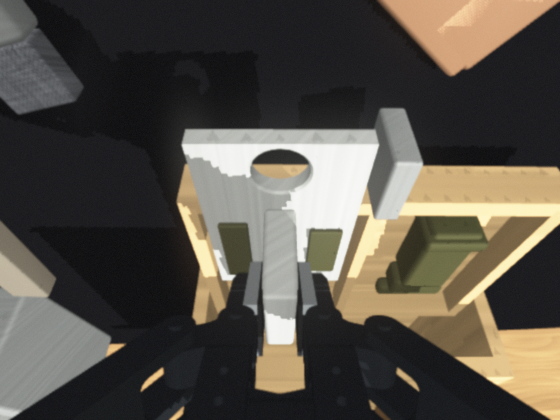

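The mount is lined up over the right compartment and clear of the fin (cols 372-420). Moving in.

```bash
python3 -m inch '[[0,0.015,-0.013,0,0,0],[0,0.014,-0.013,0,0,0],[0.001,0.015,-0.012,0,0,0],[0,0.014,-0.012,0,0,0],[0,0.005,-0.003,0,0,0],[0,0.005,-0.004,0,0,0],[0,0,0,0,0,0],[0,0,0,0,0,0]]'; python3 - <<'E'
from h import *
g=vision.grab_frame("wrist");cv2.imwrite('pics/wrist10.png',g['pixels'])
print(sensors.sense()['eef_pos'])
print(proj(g,[[.548,-.0305,.043],[.548,-.0305,.03]]))
E
python3 plan.py meas 595.4 -36.2 76 -6.9 35 2
```

```text
t: 19.8
eef_pos: [0.5913, -0.0358, 0.0838]
eef_rot: [0.664, 0.588, -0.306, -0.345]
ft_force: [-0.1, 1.3, -2.0]
width: 0.153
[ 0.59138078 -0.03559505  0.08393879]
[[280.2365907  147.75123135]
 [280.23355561 127.8423778 ]]
meas [591.4 -35.6  83.9] cmd err mm [0. 0. 0.] deg 0.0
per-row mm 4.123105625617661 deg 0.09
[[0,0.004,0.001,0.001,0,0],[-0.0001,0.0048,0.0002,-0.0001,0.0006,-0.0007]]
```

View pics/wrist10.png

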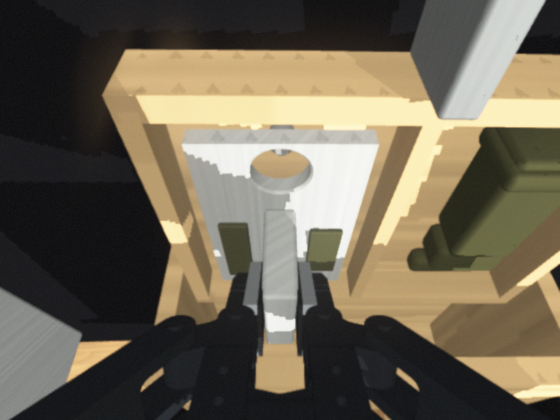

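The pin shows at (283,128-150), against a prediction of (280,128-148), so the alignment holds. Lowering now.

```bash
python3 -m inch '[[0,0.004,0.001,0,0,0],[0,0.005,0,0,0,0],[0,0.003,0.002,0,0,0],[0,0.003,0.002,0,0,0],[0,0,0,0,0,0],[0,0,0,0,0,0]]'; python3 -m inch '[[0,0.002,0.001,0,0,0],[0,0.002,0.002,0,0,0],[0,0,0,0,0,0]]'; python3 - <<'E'
from h import *
g=vision.grab_frame("wrist");cv2.imwrite('pics/wrist11.png',g['pixels'])
print(sensors.sense()['eef_pos'])
E
```

```text
t: 20.45
eef_pos: [0.5961, -0.0359, 0.0684]
eef_rot: [0.664, 0.588, -0.307, -0.345]
ft_force: [0.6, 0.2, -1.2]
width: 0.155
t: 20.75
eef_pos: [0.5957, -0.036, 0.0629]
eef_rot: [0.664, 0.588, -0.307, -0.345]
ft_force: [0.1, -0.1, -2.1]
width: 0.156
[ 0.59583767 -0.03596597  0.06314538]
```

View pics/wrist11.png

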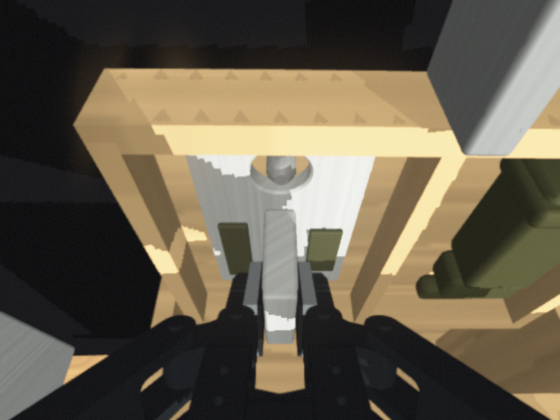

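The pin stands centred in the hole (282,165), with no contact force. Last millimetres down.

```bash
python3 -m inch '[[0,0.002,0.001,0,0,0],[0,0,0,0,0,0]]';python3 -m inch '[[0,0.001,0.001,0,0,0],[0,0,0,0,0,0]]';python3 -m inch '[[0,0.001,0,0,0,0],[0,0.0005,0.0005,0,0,0],[0,0,0,0,0,0]]'
```

```text
t: 21.0
eef_pos: [0.5963, -0.036, 0.061]
eef_rot: [0.664, 0.588, -0.307, -0.345]
ft_force: [0.4, 0.3, -2.1]
width: 0.149
t: 21.2
eef_pos: [0.5964, -0.036, 0.0602]
eef_rot: [0.664, 0.589, -0.306, -0.344]
ft_force: [-0.1, -0.3, -1.5]
width: 0.151
t: 21.5
eef_pos: [0.5978, -0.0362, 0.0602]
eef_rot: [0.665, 0.589, -0.305, -0.344]
ft_force: [0.5, -0.9, 5.3]
width: 0.151
```

```bash
python3 -m inch '[[0,-0.0005,-0.0005,0,0,0],[0,0,0,0,0,0],[0,0,0,0,0,0],[0,0,0,0,0,0]]' -0.1; python3 -m inch '[[0,-0.015,0,0,0,0],[0,-0.03,0,0,0,0],[0,-0.035,0,0,0,0],[0,-0.03,0,0,0,0],[0,-0.02,0,0,0,0],[0,0,0,0,0,0]]'; python3 - <<'E'
from h import *
g=vision.grab_frame("wrist");cv2.imwrite('pics/wrist12.png',g['pixels'])
f=vision.grab_frame("top");cv2.imwrite('pics/top6.png',cv2.resize(f['pixels'][140:290,180:400],None,fx=3.6,fy=3.6,interpolation=cv2.INTER_CUBIC))
E
```

```text
t: 21.9
eef_pos: [0.5965, -0.036, 0.0588]
eef_rot: [0.664, 0.588, -0.307, -0.345]
ft_force: [-0.0, -0.3, 0.1]
width: 0.451
t: 22.5
eef_pos: [0.523, -0.0268, 0.169]
eef_rot: [0.665, 0.589, -0.305, -0.343]
ft_force: [1.3, -0.1, 0.2]
width: 0.447
```

View pics/wrist12.png

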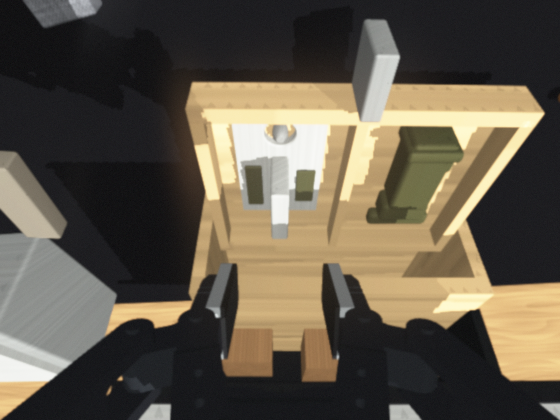

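View pics/top6.png

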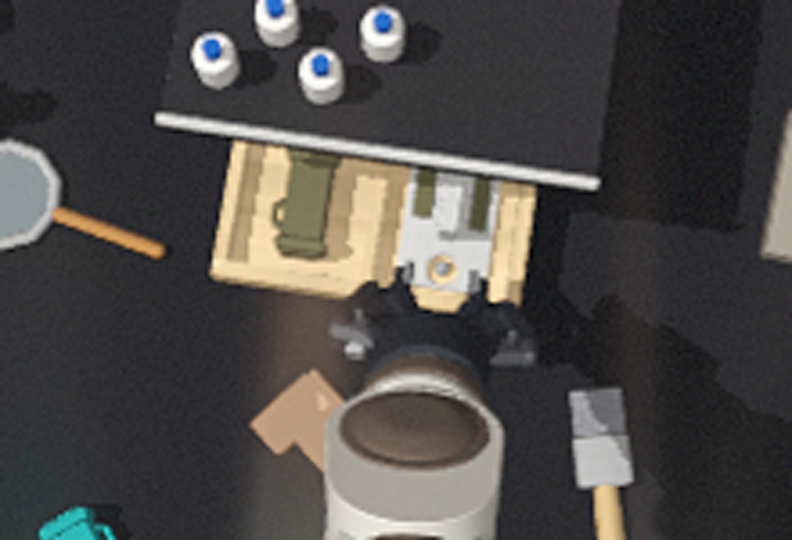

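Both finds lie as asked: the pin is inside the mount's hole at (281,132) in the wrist view, and the axe is in the left compartment. Now I'll grip the fin to push the tray.

```bash
python3 plan.py meas 486 33 110 -6.9 25 5;python3 plan.py cmd 500 31.5 32 -6.9 25 4
```

```text
meas [522.8 -26.9 165.3] cmd err mm [0. 0. 0.] deg 0.0
per-row mm 17.4928556845359 deg 1.98
[[0.011,0.004,0.013,0.022,0,0],[0.011,0.004,0.013,0.023,0,0],[0.011,0.005,0.013,0.022,0,0],[0.011,0.006,0.013,0.023,0,0],[0.0112,0.0059,0.0138,0.0223,0.0007,-0.0006]]
meas [522.8 -26.9 165.3] cmd err mm [-36.7  59.9 -55.4] deg 10.11
per-row mm 19.6468827043885 deg 0.0
[[0,0.019,0.005,0,0,0],[0,0.019,0.005,0,0,0],[0,0.019,0.005,0,0,0],[0.0002,0.0196,0.0052,0,0,0]]
```

```bash
python3 -m inch '[[0.011,0.004,0.013,0.022,0,0],[0.011,0.004,0.013,0.023,0,0],[0.011,0.005,0.013,0.022,0,0],[0.011,0.006,0.013,0.023,0,0],[0.011,0.006,0.014,0.022,0,0],[0,0,0,0,0,0]]' 0.2;python3 - <<'E'
from h import *
g=vision.grab_frame("wrist");cv2.imwrite('pics/wrist13.png',g['pixels'])
s=sensors.sense();print(s['eef_pos'],s['joint_pos'].round(2),s['width'])
E
```

```text
t: 23.2
eef_pos: [0.4846, 0.034, 0.1073]
eef_rot: [0.63, 0.559, -0.359, -0.403]
ft_force: [-0.5, -0.5, -0.2]
width: 0.596
[0.4852781  0.03353952 0.10847368] [ 0.13 -0.52 -0.64  1.03 -0.11  0.23] 0.6018564938740522
```

View pics/wrist13.png

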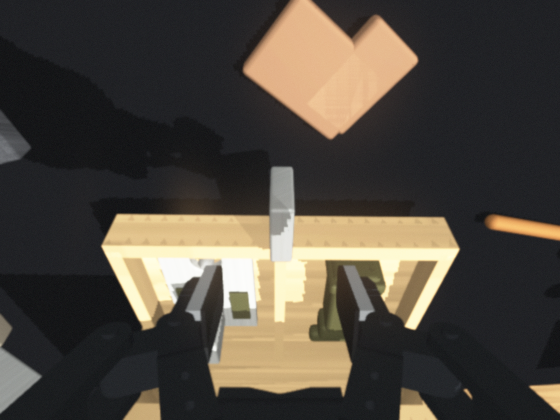

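The fin is centred at column 282. Grip it and push partway.

```bash
python3 -m inch '[[0,0.019,0.005,0,0,0],[0,0.019,0.005,0,0,0],[0,0.019,0.005,0,0,0],[0,0.018,0.005,0,0,0],[0,0,0,0,0,0]]'; python3 -m inch '[[0,0,0,0,0,0],[0,0,0,0,0,0],[0,0,0,0,0,0],[0,0,0,0,0,0],[0,0,0,0,0,0]]' -1 60; python3 -m inch '[[0,0.001,-0.002,0,0,0],[0,0.002,-0.004,0,0,0],[0,0.003,-0.006,0,0,0],[0,0.004,-0.008,0,0,0],[0,0.004,-0.008,0,0,0],[0,0.004,-0.008,0,0,0],[0,0.004,-0.008,0,0,0],[0,0.004,-0.008,0,0,0]]'
```

```text
t: 23.75
eef_pos: [0.4979, 0.0306, 0.0309]
eef_rot: [0.631, 0.558, -0.358, -0.402]
ft_force: [-1.1, -0.0, -0.4]
width: 0.601
t: 24.25
eef_pos: [0.5002, 0.033, 0.0354]
eef_rot: [0.63, 0.561, -0.355, -0.402]
ft_force: [2.4, 12.9, 0.9]
width: 0.149
t: 25.05
eef_pos: [0.5593, 0.0253, 0.0354]
eef_rot: [0.631, 0.561, -0.355, -0.401]
ft_force: [-0.6, 7.1, 9.3]
width: 0.154
```

```bash
python3 -m inch '[[0,0.004,-0.008,0,0,0],[0,0.003,-0.006,0,0,0],[0,0.002,-0.004,0,0,0],[0,0.001,-0.002,0,0,0],[0,0,0,0,0,0]]'; python3 -m inch '[[0,0,0,0,0,0],[0,0,0,0,0,0],[0,0,0,0,0,0]]' 0.2; python3 -m inch '[[0,-0.03,0,0,0,0],[0,-0.035,0,0,0,0],[0,0,0,0,0,0]]'; python3 -c "
from workcell import sensors;s=sensors.sense();print(s['eef_pos'],s['joint_pos'].round(2))"
```

```text
t: 25.55
eef_pos: [0.582, 0.0224, 0.0355]
eef_rot: [0.632, 0.561, -0.354, -0.4]
ft_force: [1.7, 6.1, 9.0]
width: 0.151
t: 25.85
eef_pos: [0.5788, 0.0214, 0.0314]
eef_rot: [0.631, 0.559, -0.357, -0.402]
ft_force: [0.0, -0.2, -0.4]
width: 0.599
t: 26.15
eef_pos: [0.5528, 0.025, 0.0952]
eef_rot: [0.632, 0.561, -0.355, -0.4]
ft_force: [0.9, 0.2, 0.6]
width: 0.599
[0.55275814 0.02501168 0.09520013] [ 0.09 -0.35 -0.55  0.93 -0.09  0.19]
```

```bash
python3 plan.py meas 536 27 82 -6.9 45 4;python3 plan.py cmd 582 21 35 -6.9 45 3
```

```text
meas [552.8  25.   95.2] cmd err mm [0. 0. 0.] deg 0.0
per-row mm 5.099019513592785 deg 4.95
[[0,0.001,0.005,-0.055,0,0],[0,0.001,0.005,-0.054,0,0],[0,0,0.006,-0.055,0,0],[0,-0.0001,0.0052,-0.0545,0.0004,0.0001]]
meas [552.8  25.   95.2] cmd err mm [-16.7   2.  -13.2] deg 19.67
per-row mm 22.0 deg 0.0
[[0,0.022,0,0,0,0],[0,0.022,0,0,0,0],[-0.0005,0.0221,0.0005,0,0,0]]
```

```bash
python3 -m inch '[[0,0.001,0.005,-0.055,0,0],[0,0.001,0.005,-0.054,0,0],[0,0,0.006,-0.055,0,0],[0,0,0.005,-0.055,0,0],[0,0,0,0,0,0]]'; python3 -m inch '[[0,0.022,0,0,0,0],[0,0.022,0,0,0,0],[0,0.022,0,0,0,0],[0,0,0,0,0,0]]'; python3 - <<'E'
from h import *
s=sensors.sense();print(s['joint_pos'].round(2))
f=vision.grab_frame("top");cv2.imwrite('pics/top7.png',cv2.resize(f['pixels'][140:290,180:400],None,fx=3.6,fy=3.6,interpolation=cv2.INTER_CUBIC))
g=vision.grab_frame("wrist");cv2.imwrite('pics/wrist14.png',g['pixels'])
E
```

```text
t: 26.65
eef_pos: [0.5318, 0.0266, 0.0721]
eef_rot: [0.69, 0.611, -0.258, -0.289]
ft_force: [0.2, -0.5, -1.1]
width: 0.602
t: 27.05
eef_pos: [0.5819, 0.0208, 0.0283]
eef_rot: [0.69, 0.611, -0.258, -0.289]
ft_force: [-0.7, 0.1, -1.2]
width: 0.601
[ 0.12 -0.48 -0.94  0.35 -0.17  0.17]
```

View pics/top7.png

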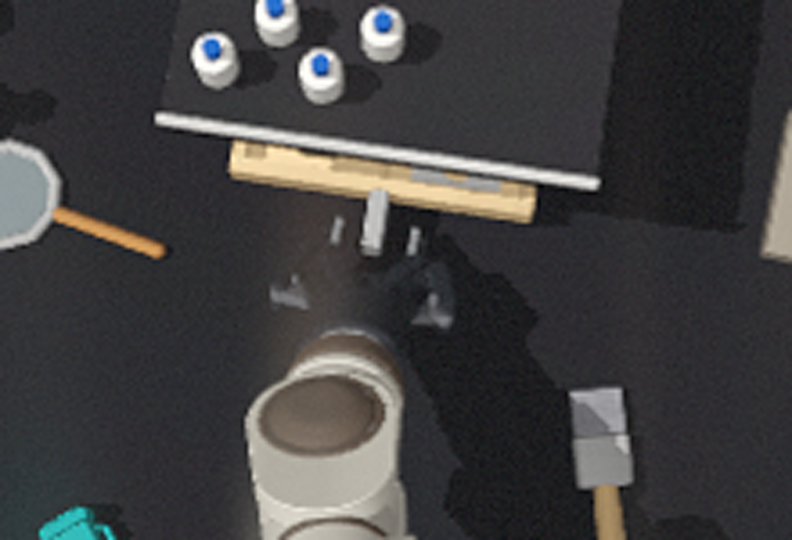

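View pics/wrist14.png

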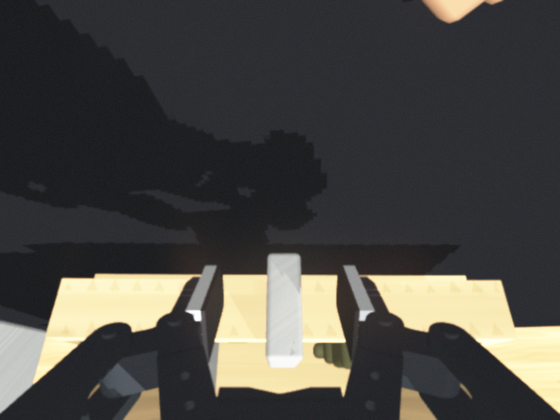

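```bash
python3 -m inch '[[0,-0.003,-0.003,0,0,0],[0,0,0,0,0,0],[0,0,0,0,0,0],[0,0,0,0,0,0],[0,0,0,0,0,0],[0,0,0,0,0,0]]' -1 60; python3 -m inch '[[0,0.001,-0.001,0,0,0],[0,0.003,-0.003,0,0,0],[0,0.005,-0.005,0,0,0],[0,0.005,-0.005,0,0,0],[0,0.005,-0.005,0,0,0],[0,0.005,-0.005,0,0,0],[0,0.005,-0.005,0,0,0],[0,0.005,-0.005,0,0,0]]'; python3 -m inch '[[0,0.004,-0.004,0,0,0],[0,0.003,-0.003,0,0,0],[0,0.002,-0.002,0,0,0],[0,0,0,0,0,0]]'
```

```text
t: 27.75
eef_pos: [0.5821, 0.0224, 0.0368]
eef_rot: [0.69, 0.613, -0.255, -0.287]
ft_force: [0.4, 6.6, 2.4]
width: 0.151
t: 28.55
eef_pos: [0.6304, 0.0161, 0.0368]
eef_rot: [0.691, 0.613, -0.255, -0.287]
ft_force: [-1.4, 4.1, 6.4]
width: 0.156
t: 28.95
eef_pos: [0.6431, 0.0144, 0.0368]
eef_rot: [0.691, 0.613, -0.254, -0.287]
ft_force: [3.0, 4.0, 5.3]
width: 0.152
```

```bash
python3 -m inch '[[0,0.002,-0.002,0,0,0],[0,0.001,-0.001,0,0,0],[0,0,0,0,0,0]]'; python3 -m inch '[[0,0.001,-0.001,0,0,0],[0,0.001,-0.001,0,0,0],[0,0,0,0,0,0]]'
```

```text
t: 29.25
eef_pos: [0.6455, 0.0141, 0.0366]
eef_rot: [0.69, 0.613, -0.256, -0.287]
ft_force: [-44.1, 6.9, 32.0]
width: 0.156
t: 29.55
eef_pos: [0.6471, 0.014, 0.0358]
eef_rot: [0.69, 0.613, -0.256, -0.288]
ft_force: [-66.7, 7.0, 44.2]
width: 0.157
```

The home stop is felt. I'll relax, release, back off and look.

```bash
python3 -m inch '[[0,-0.003,0.003,0,0,0],[0,0,0,0,0,0]]'; python3 -m inch '[[0,0,0,0,0,0],[0,0,0,0,0,0],[0,0,0,0,0,0]]' 0.2; python3 -m inch '[[0,-0.02,0,0,0,0],[0,-0.035,0,0,0,0],[0,-0.04,0,0,0,0],[0,-0.04,0,0,0,0],[0,-0.02,0,0,0,0],[0,0,0,0,0,0]]'; python3 - <<'E'
from h import *
s=sensors.sense();print(s['eef_pos'],s['joint_pos'].round(2))
g=vision.grab_frame("wrist");cv2.imwrite('pics/wrist15.png',g['pixels'])
f=vision.grab_frame("top");cv2.imwrite('pics/top8.png',f['pixels'])
E
```

```text
t: 29.75
eef_pos: [0.6446, 0.0143, 0.036]
eef_rot: [0.69, 0.613, -0.255, -0.287]
ft_force: [-0.9, 3.8, 5.6]
width: 0.149
t: 30.05
eef_pos: [0.6441, 0.0133, 0.0337]
eef_rot: [0.691, 0.612, -0.256, -0.288]
ft_force: [0.5, 0.4, -0.7]
width: 0.599
t: 30.65
eef_pos: [0.5363, 0.027, 0.148]
eef_rot: [0.691, 0.613, -0.254, -0.286]
ft_force: [-0.1, -0.2, -0.3]
width: 0.601
[0.53631316 0.02701545 0.14803744] [ 0.15 -0.73 -0.84  0.7  -0.19  0.19]
```

View pics/wrist15.png

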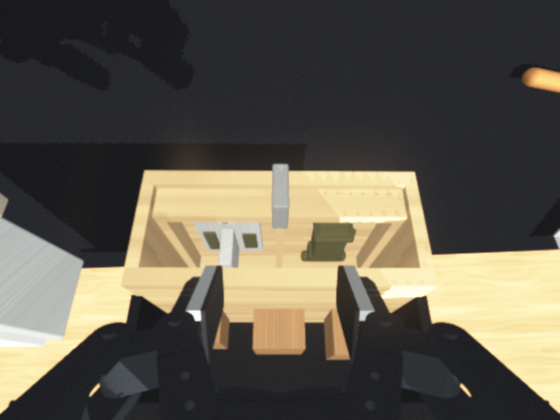

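View pics/top8.png

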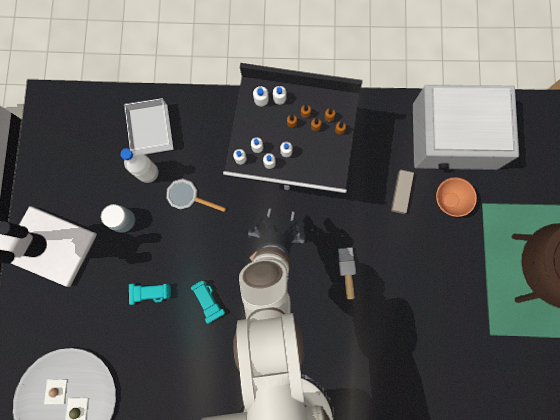

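The tray front looks flush with the cabinet frame in the wrist view (rows 172-222), and both finds are in place. Relaxing the grip may have drawn it back about a millimetre, so I'll press the fin's end with shut fingers to make sure.

```bash
python3 plan.py meas 560 24 60 -6.9 45 3; python3 plan.py cmd 598 19 40 -6.9 45 3; python3 - <<'E'
from h import *
a=cv2.imread('pics/wrist15.png');cv2.imwrite('pics/c15.png',cv2.resize(a[155:300,110:450],None,fx=2.3,fy=2.3,interpolation=cv2.INTER_CUBIC))
E
```

```text
meas [536.4  26.7 144.3] cmd err mm [0. 0. 0.] deg 0.0
per-row mm 28.653097563788805 deg 0.09
[[0,0.025,0.014,-0.001,0,0],[0,0.026,0.014,-0.001,0,0],[0.0002,0.0256,0.0146,-0.0009,0.0009,-0.0004]]
meas [536.4  26.7 144.3] cmd err mm [ 23.6  -2.8 -84.4] deg 0.28
per-row mm 14.560219778561038 deg 0.0
[[0,0.014,-0.004,0,0,0],[0,0.014,-0.004,0,0,0],[-0.0004,0.0132,-0.005,0,0,0]]
```

View pics/c15.png

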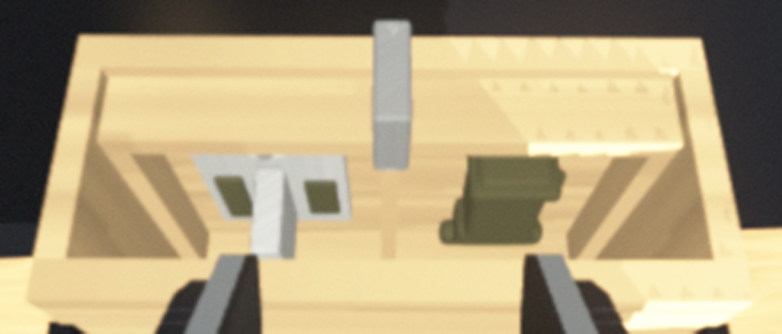

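```bash
python3 -m inch '[[0,0,0,0,0,0],[0,0,0,0,0,0],[0,0.025,0.014,-0.001,0,0],[0,0.026,0.014,-0.001,0,0],[0,0.026,0.014,-0.001,0,0],[0,0,0,0,0,0],[0,0,0,0,0,0]]' -1 40; python3 -m inch '[[0,0.013,-0.005,0,0,0],[0,0.013,-0.005,0,0,0],[0,0.006,-0.003,0,0,0],[0,0,0,0,0,0]]'; python3 - <<'E'
from h import *
g=vision.grab_frame("wrist");cv2.imwrite('pics/wrist16.png',g['pixels'])
E
```

```text
t: 31.45
eef_pos: [0.56, 0.0235, 0.0593]
eef_rot: [0.691, 0.612, -0.255, -0.287]
ft_force: [0.6, 0.4, -0.4]
width: -0.0
t: 31.85
eef_pos: [0.5928, 0.0199, 0.048]
eef_rot: [0.692, 0.613, -0.254, -0.286]
ft_force: [-0.1, 0.2, -0.6]
width: -0.003
```

View pics/wrist16.png

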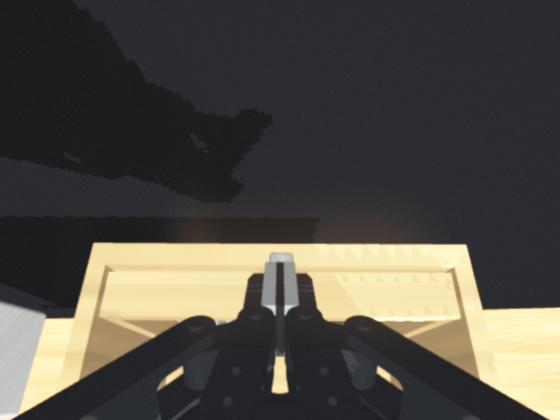

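The shut fingers line up with the fin's end (280,258). Lower a little and press gently.

```bash
python3 -m inch '[[0,0.005,0.005,0,0,0],[0,0.003,-0.003,0,0,0],[0,0.003,-0.003,0,0,0],[0,0.002,-0.002,0,0,0],[0,0,0,0,0,0]]';python3 -m inch '[[0,0.002,-0.002,0,0,0],[0,0.002,-0.002,0,0,0],[0,0,0,0,0,0]]';python3 -m inch '[[0,0.001,-0.001,0,0,0],[0,0.001,-0.001,0,0,0],[0,0,0,0,0,0]]'
```

```text
t: 32.4
eef_pos: [0.6036, 0.0185, 0.0399]
eef_rot: [0.691, 0.613, -0.254, -0.286]
ft_force: [0.4, -0.6, -0.1]
width: -0.001
t: 32.7
eef_pos: [0.6092, 0.0178, 0.0398]
eef_rot: [0.691, 0.613, -0.254, -0.286]
ft_force: [-0.0, 0.4, -0.5]
width: 0.001
t: 33.0
eef_pos: [0.6118, 0.0175, 0.0398]
eef_rot: [0.691, 0.613, -0.254, -0.286]
ft_force: [-0.2, 0.6, -0.3]
width: 0.001
```

```bash
python3 -m inch '[[0,0.001,-0.001,0,0,0],[0,0.001,-0.001,0,0,0],[0,0,0,0,0,0]]';python3 -m inch '[[0,0.001,-0.001,0,0,0],[0,0.001,-0.001,0,0,0],[0,0,0,0,0,0]]'
```

```text
t: 33.3
eef_pos: [0.6146, 0.0172, 0.0397]
eef_rot: [0.691, 0.613, -0.254, -0.286]
ft_force: [0.0, -0.1, 0.5]
width: -0.002
t: 33.6
eef_pos: [0.6174, 0.0168, 0.0396]
eef_rot: [0.691, 0.613, -0.255, -0.286]
ft_force: [-0.1, -0.4, -0.5]
width: -0.005
```

```bash
python3 -m inch '[[0,0.001,-0.001,0,0,0],[0,0.001,-0.001,0,0,0],[0,0,0,0,0,0]]';python3 -m inch '[[0,0.001,-0.001,0,0,0],[0,0.0005,-0.0005,0,0,0],[0,0,0,0,0,0]]'
```

```text
t: 33.9
eef_pos: [0.6196, 0.0165, 0.0394]
eef_rot: [0.691, 0.613, -0.255, -0.286]
ft_force: [-16.8, 1.5, 9.4]
width: 0.003
t: 34.2
eef_pos: [0.6201, 0.0165, 0.0389]
eef_rot: [0.691, 0.612, -0.256, -0.287]
ft_force: [-59.9, 4.1, 32.9]
width: 0.0
```

It's firm immediately, so the tray is home. Retract and do the final check.

```bash
python3 -m inch '[[0,-0.004,0.004,0,0,0],[0,-0.02,0.01,0,0,0],[0,-0.04,0,0,0,0],[0,-0.04,0,0,0,0],[0,-0.02,0,0,0,0],[0,0,0,0,0,0],[0,0,0,0,0,0]]'; python3 - <<'E'
from h import *
s=sensors.sense();print(s['eef_pos'],s['ft_force'],s['joint_pos'].round(2))
g=vision.grab_frame("wrist");cv2.imwrite('pics/wrist17.png',g['pixels'])
f=vision.grab_frame("top");p=f['pixels'];a=cv2.imread('pics/top0.png');d=cv2.absdiff(p,a).max(2)
v=p.copy();v[d>60]=(0,0,255);cv2.imwrite('pics/diff.png',v)
E
```

```text
t: 34.9
eef_pos: [0.5258, 0.0282, 0.118]
eef_rot: [0.691, 0.613, -0.254, -0.286]
ft_force: [-0.5, 1.4, 0.1]
width: -0.002
[0.52577958 0.02818507 0.11801558] [-0.47860853  1.42964669  0.05965697] [ 0.16 -0.76 -0.91  0.65 -0.2   0.2 ]
```

View pics/wrist17.png

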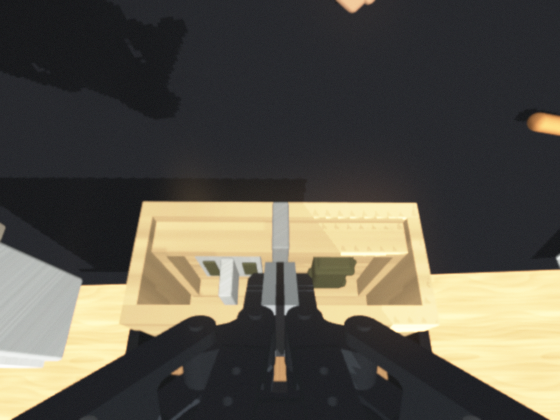

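View pics/diff.png

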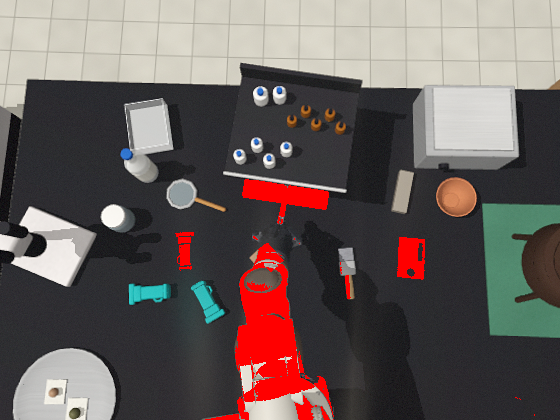

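The difference picture marks only the axe (185,250), the mount (411,257), the tray and the arm, plus its shadow on the brush. Nothing else has moved. Handing in.

```bash
python3 -c "
from workcell import ctrl;print(ctrl.finish_job())"
```

```text
the job is handed in; nothing more can be done
None
```

The job is done and handed in at about 35 s. The tray was pulled out to its end stop. The axe head was set down lengthwise in the left compartment, and the mount plate lengthwise in the right one with its hole over the pin. The tray was then pushed fully home.

**Final checks:**
- **Tray home:** pressing the fin's end with shut fingers met a firm stop straight away. The wrist view shows the tray front flush with the cabinet frame.
- **Finds:** both were still in place through the tray opening. The pin was seen standing inside the hole before the tray went in.
- **Bystanders:** a top-view comparison with the start shows changes only at the axe, the mount, the tray and the arm, plus its shadow on the brush. The sherd was partly hidden by the arm in that last view; earlier views showed it in place.
- **Forces:** the highest readings I saw were about 80 N at the wrist, fingers against the tray's home stop. The limit is 120 N.

**What disagreed:**
- **Tray opening at the start:** the first picture suggested 96 mm, while the pull to the stop suggested about 86 mm.
- **Pin position:** separate estimates differed by 3–5 mm along the tray, within the hole's 6 mm clearance.

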